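# Issue an axle set of brake pads

### The job

Issue one axle set of brake pads from the rack: first turn the tally counter's reset knob counter-clockwise fully back to its zero stop, then pull the looped spring clip sideways out of the rack's locking pin and put it in the steel dish, and after that swing the retaining bar up. Lay exactly four pads in the issue tray, one flat in each pocket, and leave any others on the rack; with the four in place, swing the bar fully down again, the clip staying in the dish. Do not disturb the spray can, carton and spanner.

Things in the scene. Friction and masses are not known exactly. Their poses are not given: they have to be found in the camera images.
- reset_knob (a joint): Angle of the counter's reset knob (rad): 0 at the zero stop, grows clockwise seen from above, to 4.2; stays where left (friction 0.06 N m, no spring). Reset: turn it counter-clockwise to the stop. At 0 its bar lies along the counter's x, white mark towards the counter's -x, opposite a white tick on the housing; at angle q it is turned by -q about the vertical.
- reset_knob_grip (a point): Point on the knob's vertical axis at the height to grip, 82 mm above the bench. The knob: black upright bar 51 mm long, 14 mm thick, 32 mm tall (top 7 mm above this point) on a 54 mm disc. The point turns with the knob, its x axis along the bar.
- counter: Tally counter: grey box 100 x 86 x 45 mm fixed to the bench, the black reset knob on top, a window with number drums in its +x side. Origin: centre of the underside.
- rack: Pad rack, fixed: grey board 216 (x) x 300 (y) x 8 mm, rim 5 mm higher. Two rows (x = -49, +49 mm) of three places for pads, at y = -72, 0, 72 mm, in 50 mm wide grooves along x between ribs 6 mm above the board; the inner ribs are 22 mm wide. Retaining bar above along y. Origin: centre of the underside. Steel blocks 34 mm square at y = +125 (hinge) and -125 mm (pin), 30 mm high.
- bar (a joint): Angle of the retaining bar (rad): 0 shut over the pads, grows as its free (-y) end swings up about the hinge at the rack's +y end; 1.57 upright, stop at 1.9. Stiff friction hinge (0.75 N m, no spring): stays where left; about 4 N at the tongue moves it. The clip in the pin keeps it shut. At 1.6 or more the pads can be reached freely.
- bar_hinge (a point): Point on the bar's hinge axis, 34 mm above the bench, at rack y = +125 mm; the axis runs along the rack's x.
- bar_tongue (a point): Grip point on the bar's free end. Aluminium bar 30 mm wide (x), 8 mm thick; beyond the locking pin it narrows to a tongue 24 mm wide that juts over the rack's edge, free below. The point is mid-tongue, 308 mm from the hinge axis, 18 mm from the tip, 34 mm above the bench when shut. Pinch across the 24 mm. Axes: the bar's; y along it to the hinge.
- lock_pin (a point): Centre of the cross hole in the locking pin: upright square steel pin 20 x 20 mm, fixed, that comes up through the bar; its top is 57 mm above the bench, 19 mm above the bar's top face (38 mm). The hole, about 12 x 12 mm, runs along the rack's x.
- clip: Loose rigid clip of 8 mm steel wire, 60 g: loop of 48 mm outer diameter, two legs along its +x; the middle leg (tip 76 mm from loop centre) is in the pin's hole, the other (y +17 mm) outside the pin. Lies flat on the bar and the bar's 26 mm wide side wing, loop to rack +x, 50 mm from the pin. Pulled 40 mm along its -x it is free. Origin: underside of loop centre.
- clip_mid (a point): Middle of the clip's length, 24 mm along its x from the loop's centre, at mid wire height.
- dish: Open steel parts dish, 160 (x) x 125 (y) x 22 mm, wall and floor 3 mm, fixed to the bench, empty at first. Origin: centre of the underside.
- pocket0 (a point): Centre of the floor of pocket 0 of the issue tray; axes are the tray's. The tray: grey plate 222 (x) x 160 (y) mm fixed to the bench, empty at first, with four shallow pockets 100 (x) x 56 (y) mm, floors 4 mm above the bench, walls between and around them 6 mm high above the floors.
- pocket1 (a point): Centre of the floor of pocket 1 of the issue tray; axes are the tray's. The tray: grey plate 222 (x) x 160 (y) mm fixed to the bench, empty at first, with four shallow pockets 100 (x) x 56 (y) mm, floors 4 mm above the bench, walls between and around them 6 mm high above the floors.
- pocket2 (a point): Centre of the floor of pocket 2 of the issue tray; axes are the tray's. The tray: grey plate 222 (x) x 160 (y) mm fixed to the bench, empty at first, with four shallow pockets 100 (x) x 56 (y) mm, floors 4 mm above the bench, walls between and around them 6 mm high above the floors.
- pocket3 (a point): Centre of the floor of pocket 3 of the issue tray; axes are the tray's. The tray: grey plate 222 (x) x 160 (y) mm fixed to the bench, empty at first, with four shallow pockets 100 (x) x 56 (y) mm, floors 4 mm above the bench, walls between and around them 6 mm high above the floors.
- pad0: Brake pad, loose, about 0.22 kg: dark steel back plate 90 (x) x 40 (y) x 6 mm, on it a brown-black friction block 68 x 40 x 10 mm; 16 mm thick in all. Lies flat, plate down. Origin: centre of the underside. Alike with the other pads; may be absent.
- pad1: Brake pad, loose, about 0.22 kg: dark steel back plate 90 (x) x 40 (y) x 6 mm, on it a brown-black friction block 68 x 40 x 10 mm; 16 mm thick in all. Lies flat, plate down. Origin: centre of the underside. Alike with the other pads; may be absent.
- pad2: Brake pad, loose, about 0.22 kg: dark steel back plate 90 (x) x 40 (y) x 6 mm, on it a brown-black friction block 68 x 40 x 10 mm; 16 mm thick in all. Lies flat, plate down. Origin: centre of the underside. Alike with the other pads; may be absent.
- pad3: Brake pad, loose, about 0.22 kg: dark steel back plate 90 (x) x 40 (y) x 6 mm, on it a brown-black friction block 68 x 40 x 10 mm; 16 mm thick in all. Lies flat, plate down. Origin: centre of the underside. Alike with the other pads; may be absent.
- pad4: Brake pad, loose, about 0.22 kg: dark steel back plate 90 (x) x 40 (y) x 6 mm, on it a brown-black friction block 68 x 40 x 10 mm; 16 mm thick in all. Lies flat, plate down. Origin: centre of the underside. Alike with the other pads; may be absent.
- pad5: Brake pad, loose, about 0.22 kg: dark steel back plate 90 (x) x 40 (y) x 6 mm, on it a brown-black friction block 68 x 40 x 10 mm; 16 mm thick in all. Lies flat, plate down. Origin: centre of the underside. Alike with the other pads; may be absent.
- spray: Blue spray can, 64 mm diameter, 160 mm tall, standing beyond the work; not to be disturbed. Origin: centre of its underside.
- carton: Closed cardboard carton 80 x 140 x 60 mm beyond the work; not to be disturbed. Origin: centre of its underside.
- spanner: Steel spanner 200 mm long lying beyond the tray; not to be disturbed. Origin: middle of its length.

How it is judged:
By the outcome, as a careful person would: the job done as asked, in the order asked, and still so for the second after the job is handed in, with the robot touching nothing.
Of pad0, pad1, pad2, pad3, pad4, pad5 only 4 to 6 are there at a start; the rules pass over those that are not, and their reading is None.
At some moment in a run one of pad0, pad1, pad2, pad3, pad4, pad5 may be knocked a few centimetres aside while the robot is not near it.
Once in a run the grip may slacken for a moment while it holds something.
It also fails if it takes over 200 s, if anything falls off the work surface, if the arm or the gripper's body presses on something with over 40 N, if the wrist force passes 120 N, or if a joint passes its speed limit or range.

### The arm

A 7-joint arm with a two-finger parallel gripper is mounted at the origin on the work surface. World frame = base frame: x ahead of the robot, y to its left, z up, the work surface at z = 0. Lengths are in m, angles in rad, forces in N, time in s.
With the tool pointing down it reaches from about 0.425 to 0.875 m from the base axis. Payload 4.7 kg.
Tool frame: the origin (TCP) lies midway between the tips of the shut fingers; the grasp point (between the pads) lies 19 mm behind it; z points along the fingers, x is the direction in which the jaws open and shut, and the axes are right-handed (so a half turn about z gives the same grasp; the last joint's range is limited). The gripper opens to 87 mm and grips with 3 to 60 N. Pads are 19 mm wide; open, the fingers measure 117 mm over their backs; the gripper's body (75 mm by 190 mm) begins 51 mm behind the grasp point.
Start: joints at [1.197, 0.321, -0.07, 1.45, 0.023, 1.371, -0.057], TCP at [0.246, -0.602, 0.223] pointing down, gripper open.
Joint ranges: [-2.86, 2.86], [-0.3, 2.09], [-1.38, 1.24], [0.06, 2.45], [-1.56, 4.7], [0.09, 2.05], [-2.69, 2.69]. Speed limits (rad/s): [2.57, 2.57, 3.14, 3.14, 3.14, 3.14, 3.14].

### API

Orientations are given as a rotation vector (axis times angle).
In Python, from bench import get_state, eyes, ticket gives the robot as it stands.
- The arm moves only by the tool carry_out, never from a script. Its argument "motion" is a list of rows, each a list of 2 entries, a list of its own where there are three numbers: the shift along the world's x, y, z in m, then the turn about the world's z in rad. A call has 1 to 20 rows; each row is the pose to reach, as a shift and turn from the pose commanded when the call began; what a row does not reach only later rows make up. A row lasts 1/10 s, in which the tool goes at most 50 mm and 8.59 degrees, less where a joint would pass 70% of its speed; a pose out of reach is approached as far as the arm can. A call with a gripper value outside its range is refused whole. "grip" is the gripper command: -1 is fully open, 1 is shut, values between are in proportion, set as the call begins (left out, the last holds). The fingers move at their own pace and stop on an object; "squeeze" is the grip in N (left out, the last holds). Time passes only in rows, so rows that repeat a pose let the fingers close. It gives the time, the measured TCP pose, the force and the opening at its end, in the units of the state.
- get_state(): the state, without advancing time (a new reading comes with each control period).
- eyes.get_image(name): name is "side" or "top" or "wrist"; returns a dict with "pixels" (480x640x3 uint8, blue, green, red), "mtx" (3x3 intrinsics, pixels), "extrinsics" (4x4, takes a point from camera to world coordinates). Camera axes: x right, y down, z forward; pixel columns grow to the right and rows downward; lengths in m; the calibration is good to about 2 mm. A picture is of the moment at which its call begins. There is no depth.
- ticket.close_job(): hands the job in, once; it reports no verdict.
The state is a dict: "time": time; "joint_positions": joint angles; "qd": joint speeds; "joint_torque": joint torques, N m; "position": TCP position; "tool_rot": TCP orientation; "ft_force": force on the tool from outside, world axes, zero at the start; "torque": the same for the moment, N m; "grip_width": opening from 0.0 (shut) to 1.0 (fully open).
Only numpy, scipy, OpenCV 4.12 (cv2) and the standard library are available. Lean on these libraries where they do the work, as an engineer would, in place of code of your own. Each camera call takes 0.05 s, during which the arm holds its last target. There are 200 camera calls.

## Working session

There is one attempt and no reset: what is moved stays moved. The work goes in short steps, Python scripts to look and compute and a tool call to move; the robot and the scene stay as the last step left them, time stands still between calls to the robot, and variables do not carry over. Pictures are saved under pics/ and viewed, about 12 in all and at most 16, crops included, and the job is handed in when it is done.

Besides the shell and the picture viewer there is one more tool, called after ">>>" as name([rows], argument=value, ...), one row to a line, values as JSON. carry_out: Moves the arm, as the interface text tells. Its arguments: {"type":"object","properties":{"motion":{"type":"array","items":{"type":"array"}},"grip":{"type":"number"},"squeeze":{"type":"number"}},"required":["motion"]}

```bash
mkdir -p pics; ls
cat > h.py <<'E'
import numpy as np, cv2
from bench import get_state, eyes, ticket
def snap(cam,fn,crop=None,scale=1):
    d=eyes.get_image(cam); p=d["pixels"]
    np.savez(f"pics/{fn}.npz",mtx=d["mtx"],ext=d["extrinsics"],p=p)
    if crop: x0,y0,x1,y1=crop; p=p[y0:y1,x0:x1]
    if scale!=1: p=cv2.resize(p,None,fx=scale,fy=scale,interpolation=cv2.INTER_CUBIC)
    cv2.imwrite(f"pics/{fn}.png",p); return d
def w(fn,uv,z):
    d=np.load(f"pics/{fn}.npz"); K=d["mtx"];E=d["ext"]
    r=E[:3,:3]@np.linalg.solve(K,[uv[0],uv[1],1.]); o=E[:3,3]
    return (o+r*(z-o[2])/r[2]).round(4)
def px(fn,P):
    d=np.load(f"pics/{fn}.npz"); K=d["mtx"];E=d["ext"]
    c=E[:3,:3].T@(np.array(P)-E[:3,3]); q=K@c; return (q[:2]/q[2]).round(1)
E
python3 - <<'E'
from h import *
print(get_state())
snap("top","top0",scale=1.25); snap("side","side0",scale=1.25)
for c in("top0","side0"):
    d=np.load(f"pics/{c}.npz"); print(d["mtx"],d["ext"].round(3))
E
```

```text
pics
{'time': 0.0, 'joint_positions': array([ 1.197115  ,  0.32184624, -0.07004413,  1.4516682 ,  0.02262066,
        1.37076917, -0.05692072]), 'qd': array([-1.58337747e-03, -6.06657792e-04, -1.31485305e-03, -7.97693964e-04,
       -3.15317422e-05,  1.02560388e-03,  1.99179180e-03]), 'joint_torque': array([ 3.34834249e-04, -4.91296685e+01, -4.03844845e-01, -3.12524772e+01,
       -6.40834705e-02,  4.39641159e-02,  2.03460058e-04]), 'position': array([ 0.24550724, -0.60126794,  0.22144951]), 'tool_rot': array([-2.60702616e+00,  1.75129354e+00,  2.59056276e-03]), 'ft_force': array([ 0.64000629, -1.09550956, -0.07214956]), 'torque': array([-0.00161542,  0.01360967,  0.00894251]), 'grip_width': 1.0006312652086993}
[[518.48008391   0.         318.27340846]
 [  0.         518.48008391 240.1697206 ]
 [  0.           0.           1.        ]] [[ 0.017 -0.997  0.07   0.543]
 [-1.    -0.017  0.003 -0.019]
 [-0.002 -0.07  -0.998  1.23 ]
 [ 0.     0.     0.     1.   ]]
[[500.60529275   0.         312.62456844]
 [  0.         500.60529275 239.23905375]
 [  0.           0.           1.        ]] [[-0.882 -0.255  0.396  0.148]
 [-0.472  0.486 -0.736  0.857]
 [-0.005 -0.836 -0.549  0.746]
 [ 0.     0.     0.     1.   ]]
```

View pics/top0.png

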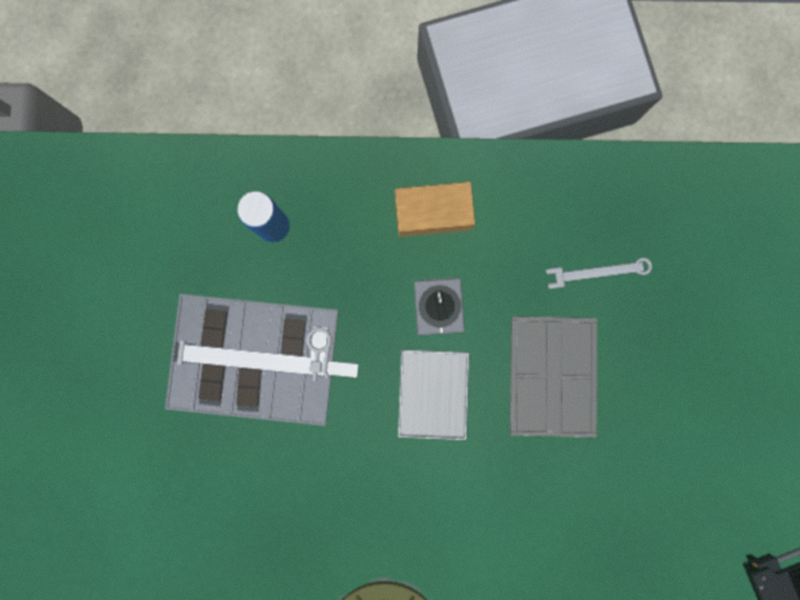

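View pics/side0.png

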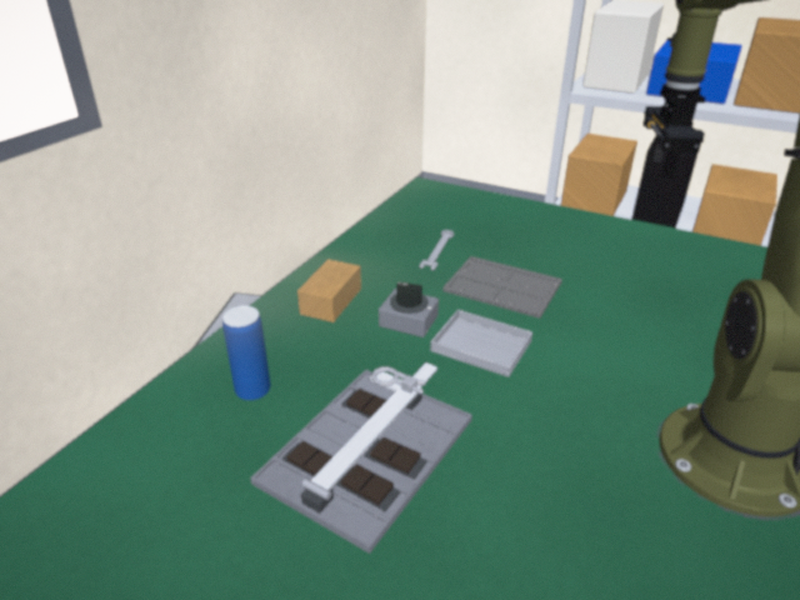

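The top view shows the rack at left (300x scaled pixels 165-338, 295-425) with four pads. The counter is at (440,307), the dish at (433,395) and the tray at (554,377). The knob mark points up (+x) while the housing tick points down. I'll enlarge both areas.

Run:
```python
import cv2
p=cv2.imread("pics/top0.png")
import numpy as np
q=np.load("pics/top0.npz")["p"]
a=cv2.resize(q[225:350,125:295],None,fx=4.7,fy=4.7,interpolation=cv2.INTER_CUBIC); cv2.imwrite("pics/c1.png",a)
b=cv2.resize(q[215:355,315:485],None,fx=4.2,fy=4.2,interpolation=cv2.INTER_CUBIC); cv2.imwrite("pics/c2.png",b)
```

```text
(no output)
```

View pics/c1.png

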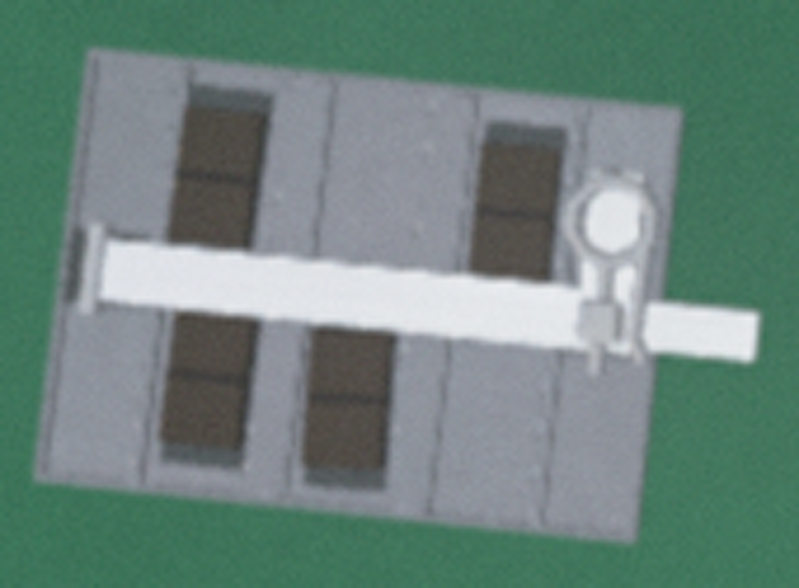

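View pics/c2.png

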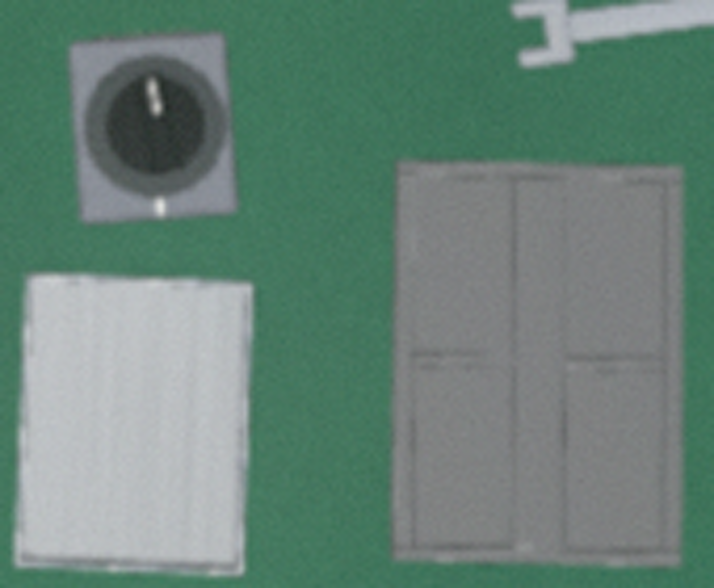

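```bash
cat > geo.py <<'E'
from h import *
def C1(u,v,z): return w("top0",(u/4.7+125-.4,v/4.7+225-.4),z)
def C2(u,v,z): return w("top0",(u/4.2+315-.4,v/4.2+215-.4),z)
def rect(P):  # TL,TR,BR,BL  -> centre, yaw of x axis (image up)
    P=np.array(P); c=P.mean(0); ax=(P[0]+P[1]-P[2]-P[3]); ay=(P[0]+P[3]-P[1]-P[2])
    y1=np.arctan2(ax[1],ax[0]); y2=np.arctan2(-ay[0],ay[1])
    return c.round(4),round(y1,3),round(y2,3),(np.linalg.norm(ax)/2).round(4),(np.linalg.norm(ay)/2).round(4)
E
python3 - <<'E'
from geo import *
print("rack",rect([C1(*p,.013) for p in[(90,48),(682,107),(633,541),(36,481)]]))
print("counter",rect([C2(*p,.045) for p in[(70,45),(222,34),(237,212),(82,222)]]))
print("dish",rect([C2(*p,.022) for p in[(28,275),(252,283),(243,573),(15,567)]]))
print("tray",rect([C2(*p,.010) for p in[(398,163),(683,167),(681,563),(393,560)]]))
a,b=C2(158,112,.089),C2(151,80,.089); print("knob mark",a,b,np.arctan2(*(b-a)[1::-1]), "disc", C2(153,125,.06))
print("tick",C2(160,208,.045))
print("loop",C1(613,218,.042),"pin",C1(598,322,.057),"tongue tip",C1(757,336,.038),"hinge",C1(88,268,.04))
for n,p in dict(A=(217,177),B=(205,378),C=(347,398),D=(516,213)).items(): print(n,C1(*p,.024))
s=get_state();from scipy.spatial.transform import Rotation as R
print(R.from_rotvec(s["tool_rot"]).as_matrix().round(3))
E
```

```text
rack (array([0.5141, 0.2572, 0.013 ]), np.float64(-0.086), np.float64(-0.082), np.float64(0.2161), np.float64(0.298))
counter (array([ 0.6161, -0.0899,  0.045 ]), np.float64(0.089), np.float64(0.085), np.float64(0.0972), np.float64(0.0839))
dish (array([ 0.4542, -0.0833,  0.022 ]), np.float64(-0.025), np.float64(-0.014), np.float64(0.1591), np.float64(0.1245))
tray (array([ 0.4913, -0.3085,  0.01  ]), np.float64(-0.009), np.float64(0.005), np.float64(0.2196), np.float64(0.1595))
knob mark [ 0.6218 -0.0899  0.089 ] [ 0.6386 -0.086   0.089 ] 0.2281026282799438 disc [ 0.6168 -0.0891  0.06  ]
tick [ 0.5726 -0.0944  0.045 ]
loop [0.5532 0.1287 0.042 ] pin [0.5032 0.1327 0.057 ] tongue tip [0.4971 0.0576 0.038 ] hinge [0.5246 0.3841 0.04  ]
A [0.5703 0.3275 0.024 ]
B [0.4714 0.3297 0.024 ]
C [0.4628 0.2595 0.024 ]
D [0.555  0.1789 0.024 ]
[[ 0.378 -0.926 -0.001]
 [-0.926 -0.378  0.002]
 [-0.002  0.    -1.   ]]
```

The crops give these poses:
- **Rack:** centre (0.514, 0.257), yaw about -0.084.
- **Counter:** centre (0.617, -0.090), yaw 0.087. The knob bar's yaw is about 0.23, so q is about 3.0.
- **Pads:** exactly four.

I'll go above the knob first.

>>> carry_out([
  [[0.371,0.5125,0],-0.16],
  [[0.371,0.5125,0],-0.16],
  [[0.371,0.5125,0],-0.16],
  [[0.371,0.5125,0],-0.16],
  [[0.371,0.5125,0],-0.16],
  [[0.371,0.5125,0],-0.16],
  [[0.371,0.5125,0],-0.16],
  [[0.371,0.5125,0],-0.16],
  [[0.371,0.5125,0],-0.16],
  [[0.371,0.5125,0],-0.16],
  [[0.371,0.5125,0],-0.16],
  [[0.371,0.5125,0],-0.16],
  [[0.371,0.5125,0],-0.16],
  [[0.371,0.5125,0],-0.16],
  [[0.371,0.5125,0],-0.16],
  [[0.371,0.5125,0],-0.16],
], grip=-1)

```text
time: 1.7
position: [0.616, -0.0912, 0.2221]
tool_rot: [2.456, -1.956, -0.0]
ft_force: [0.2, -0.3, 0.2]
grip_width: 1.002
```

```bash
cat >> h.py <<'E'
from scipy.spatial.transform import Rotation as R
def st():
    s=get_state(); M=R.from_rotvec(s["tool_rot"]).as_matrix()
    print("t",round(s["time"],2),"pos",s["position"].round(4),"yaw",round(np.arctan2(M[1,0],M[0,0]),3),"zax",M[:,2].round(3),"F",s["ft_force"].round(1),"T",s["torque"].round(2),"g",round(s["grip_width"]*87,1),"q",s["joint_positions"].round(2))
E
python3 - <<'E'
from h import *
st(); d=snap("wrist","w0"); print(d["mtx"],d["extrinsics"].round(3))
print("pred",px("w0",(.6168,-.0891,.089)))
E
```

```text
t 1.7 pos [ 0.616  -0.0912  0.2221] yaw -1.345 zax [-0.001 -0.001 -1.   ] F [ 0.2 -0.3  0.2] T [-0.06  0.01 -0.02] g 87.2 q [ 0.48  0.3  -0.46  1.51  0.13  1.37 -1.34]
[[358.81441743   0.         320.9581538 ]
 [  0.         358.81441743 242.80716942]
 [  0.           0.           1.        ]] [[ 0.224 -0.931 -0.287  0.696]
 [-0.974 -0.214 -0.068 -0.073]
 [ 0.002  0.295 -0.956  0.384]
 [ 0.     0.     0.     1.   ]]
pred [318.3 231.6]
```

View pics/w0.png

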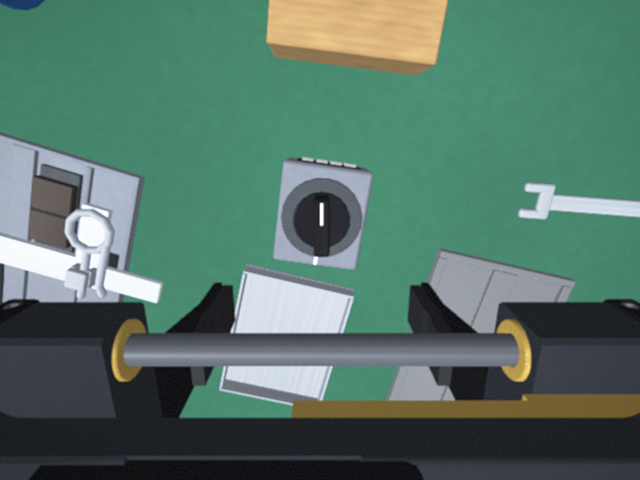

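Run:
```python
from h import *
a=w("w0",(321.5,202),.089);b=w("w0",(321.5,225),.089);print(a,b,np.arctan2(*(a-b)[1::-1]))
for p in[(321,192),(321,231)]: print(w("w0",p,.089))
print("disc",w("w0",(320.5,217),.057))
```

```text
[ 0.6423 -0.086   0.089 ] [ 0.6231 -0.0905  0.089 ] 0.230219587276844
[ 0.6503 -0.0837  0.089 ]
[ 0.6178 -0.0912  0.089 ]
disc [ 0.6224 -0.0898  0.057 ]
```

The knob bar's yaw is 0.230, square to the jaws. I'll descend and grip.

>>> carry_out([
  [[0.001,0.001,-0.05],0],
  [[0.001,0.001,-0.1],0],
  [[0.001,0.001,-0.13],0],
  [[0.001,0.001,-0.145],0],
  [[0.001,0.001,-0.157],0],
  [[0.001,0.001,-0.157],0],
  [[0.001,0.001,-0.157],0],
])

```text
time: 2.45
position: [0.619, -0.0886, 0.0672]
tool_rot: [-2.458, 1.954, -0.004]
ft_force: [0.7, 0.6, 0.9]
grip_width: 1.001
```

>>> carry_out([
  [[0,0,0],0],
  [[0,0,0],0],
  [[0,0,0],0],
  [[0,0,0],0],
  [[0,0,0],0],
  [[0,0,0],0],
  [[0,0,0],0],
  [[0,0,0],0],
  [[0,0,0],0],
  [[0,0,0],0],
], grip=1, squeeze=20)

```text
time: 3.45
position: [0.6182, -0.0903, 0.0656]
tool_rot: [2.458, -1.954, 0.004]
ft_force: [3.7, -7.1, -3.1]
grip_width: 0.174
```

```bash
python3 -c "
from h import *
st()"
```

```text
t 3.45 pos [ 0.6182 -0.0903  0.0656] yaw -1.343 zax [ 0.001 -0.003 -1.   ] F [ 3.7 -7.1 -3.1] T [-1.61 -0.66 -0.03] g 15.1 q [ 0.45  0.42 -0.44  1.68  0.2   1.08 -1.39]
```

>>> carry_out([
  [[0,0,0],0.14],
  [[0,0,0],0.28],
  [[0,0,0],0.42],
  [[0,0,0],0.56],
  [[0,0,0],0.7],
  [[0,0,0],0.84],
  [[0,0,0],0.98],
  [[0,0,0],1.12],
  [[0,0,0],1.26],
  [[0,0,0],1.4],
  [[0,0,0],1.54],
  [[0,0,0],1.68],
  [[0,0,0],1.82],
  [[0,0,0],1.96],
  [[0,0,0],2.1],
  [[0,0,0],2.24],
  [[0,0,0],2.38],
  [[0,0,0],2.52],
  [[0,0,0],2.66],
  [[0,0,0],2.8],
])

```text
time: 5.45
position: [0.6176, -0.091, 0.0656]
tool_rot: [2.339, 2.094, -0.004]
ft_force: [0.6, -2.4, 1.1]
grip_width: 0.16
```

>>> carry_out([
  [[0,0,0],0.05],
  [[0,0,0],0.1],
  [[0,0,0],0.14],
  [[0,0,0],0.17],
  [[0,0,0],0.19],
  [[0,0,0],0.2],
  [[0,0,0],0.2],
  [[0,0,0],0.2],
  [[0,0,0],0.2],
])

```text
time: 6.35
position: [0.6176, -0.091, 0.0656]
tool_rot: [2.124, 2.312, -0.004]
ft_force: [-1.4, -6.2, 1.3]
grip_width: 0.164
```

```bash
python3 -c "
from h import *
st()"
```

```text
t 6.35 pos [ 0.6176 -0.091   0.0656] yaw 1.655 zax [-0.    -0.003 -1.   ] F [-1.4 -6.2  1.3] T [-1.12  0.03 -0.03] g 14.3 q [ 0.86  0.6  -1.    1.67  0.54  1.18  1.38]
```

>>> carry_out([
  [[0,0,0],0.02],
  [[0,0,0],0.04],
  [[0,0,0],0.06],
  [[0,0,0],0.08],
  [[0,0,0],0.1],
  [[0,0,0],0.12],
  [[0,0,0],0.12],
  [[0,0,0],0.12],
])

```text
time: 7.15
position: [0.6173, -0.091, 0.0656]
tool_rot: [1.985, 2.434, -0.005]
ft_force: [-1.3, -5.5, 2.5]
grip_width: 0.173
```

```bash
python3 -c "
from h import *
st()"
```

```text
t 7.15 pos [ 0.6173 -0.091   0.0656] yaw 1.773 zax [-0.001 -0.003 -1.   ] F [-1.3 -5.5  2.5] T [-1.09  0.3  -0.62] g 15.1 q [ 0.87  0.61 -1.02  1.67  0.56  1.19  1.48]
```

Torque rose to -0.62 N m and the bar reached the stop at yaw 0.087. I'll release, rise and go above the clip.

>>> carry_out([
  [[0,0,0],0],
  [[0,0,0],0],
  [[0,0,0],0],
  [[0,0,0],0],
  [[0,0,0],0],
  [[0,0,0],0],
  [[0,0,0.04],0],
  [[0,0,0.08],0],
  [[0,0,0.12],0],
  [[0,0,0.134],0],
], grip=-1)

```text
time: 8.15
position: [0.6198, -0.0876, 0.2041]
tool_rot: [1.977, 2.435, 0.005]
ft_force: [0.6, -0.6, 0.8]
grip_width: 0.968
```

>>> carry_out([
  [[-0.015,0.05,0],-0.1],
  [[-0.03,0.1,0],-0.2],
  [[-0.045,0.15,0],-0.29],
  [[-0.06,0.19,0],-0.29],
  [[-0.0675,0.2175,0],-0.29],
  [[-0.0675,0.2175,0],-0.29],
  [[-0.0675,0.2175,0],-0.29],
])

```text
time: 8.85
position: [0.5499, 0.1296, 0.1992]
tool_rot: [2.31, 2.128, -0.001]
ft_force: [-0.0, -0.8, 0.1]
grip_width: 0.999
```

Run:
```python
from h import *
st(); snap("wrist","w1"); print("pred loop",px("w1",(.5532,.1287,.046)),"pin",px("w1",(.5032,.1327,.057)))
```

```text
t 8.85 pos [0.5499 0.1296 0.1992] yaw 1.489 zax [-0.    -0.001 -1.   ] F [-0.  -0.8  0.1] T [ 0.06 -0.13 -0.04] g 86.9 q [ 0.68  0.35 -1.15  1.67  0.33  1.34  0.96]
pred loop [320.2 228.2] pin [320.1 173.6]
```

View pics/w1.png

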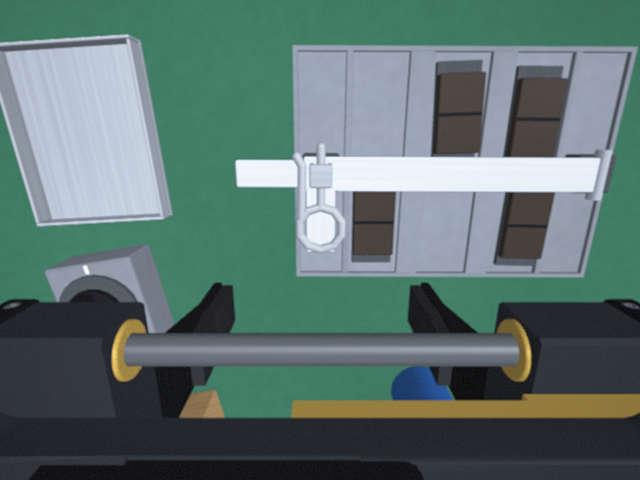

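The wrist view matches prediction: loop at (320,228), pin at (320,175). Now down onto the loop and grip.

>>> carry_out([
  [[0,-0.001,-0.05],0],
  [[0,-0.001,-0.1],0],
  [[0,-0.001,-0.13],0],
  [[0,-0.001,-0.15],0],
  [[0,-0.001,-0.164],0],
  [[0,-0.001,-0.164],0],
  [[0,-0.001,-0.164],0],
])

```text
time: 9.6
position: [0.551, 0.1278, 0.0361]
tool_rot: [2.314, 2.125, 0.001]
ft_force: [-0.0, 0.8, 0.8]
grip_width: 0.996
```

>>> carry_out([
  [[0,0,0],0],
  [[0,0,0],0],
  [[0,0,0],0],
  [[0,0,0],0],
  [[0,0,0],0],
  [[0,0,0],0],
  [[0,0,0],0],
  [[0,0,0],0],
], grip=1, squeeze=25)

```text
time: 10.4
position: [0.5503, 0.1283, 0.0356]
tool_rot: [2.312, 2.126, 0.0]
ft_force: [0.2, 0.1, 1.7]
grip_width: 0.518
```

```bash
python3 -c "
from h import *
st()"
```

```text
t 10.4 pos [0.5503 0.1283 0.0356] yaw 1.487 zax [ 0.  0. -1.] F [0.2 0.1 1.7] T [ 0.1  -0.13  0.02] g 45.0 q [ 0.56  0.52 -1.02  1.84  0.51  1.07  0.83]
```

>>> carry_out([
  [[0.01,-0.0008,0],0],
  [[0.02,-0.0017,0],0],
  [[0.03,-0.0025,0],0],
  [[0.04,-0.0034,0],0],
  [[0.05,-0.0042,0],0],
  [[0.055,-0.0046,0],0],
  [[0.055,-0.0046,0],0],
])

```text
time: 11.1
position: [0.6064, 0.1235, 0.0355]
tool_rot: [2.313, 2.126, 0.002]
ft_force: [1.5, 0.0, -0.4]
grip_width: 0.516
```

Run:
```python
from h import *
st(); snap("wrist","w2",crop=(160,60,480,420),scale=1.5)
```

```text
t 11.1 pos [0.6064 0.1235 0.0355] yaw 1.486 zax [ 0.001  0.001 -1.   ] F [ 1.5  0.  -0.4] T [ 0.11 -0.25 -0.04] g 44.9 q [ 0.5   0.62 -0.97  1.7   0.56  1.12  0.85]
```

View pics/w2.png

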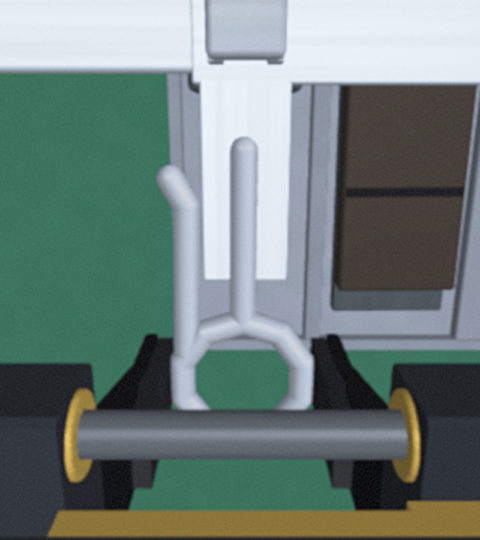

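The clip is clear of the pin and held by the loop. Now lift and carry it to the dish.

>>> carry_out([
  [[0,0,0.04],0],
  [[0,0,0.08],0],
  [[0,0,0.1],0],
  [[-0.025,-0.04,0.1],0.03],
  [[-0.05,-0.08,0.1],0.065],
  [[-0.075,-0.12,0.1],0.065],
  [[-0.1,-0.16,0.1],0.065],
  [[-0.12,-0.19,0.1],0.065],
  [[-0.1285,-0.2,0.1],0.065],
  [[-0.1285,-0.2,0.07],0.065],
  [[-0.1285,-0.2,0.03],0.065],
  [[-0.1285,-0.2,0.0],0.065],
  [[-0.1285,-0.2,-0.015],0.065],
  [[-0.1285,-0.2,-0.025],0.065],
  [[-0.1285,-0.2,-0.027],0.065],
  [[-0.1285,-0.2,-0.027],0.065],
])

```text
time: 12.75
position: [0.4771, -0.0762, 0.009]
tool_rot: [2.241, 2.201, 0.001]
ft_force: [-0.4, -0.2, -0.2]
grip_width: 0.519
```

```bash
python3 -c "
from h import *
st()"
```

```text
t 12.75 pos [ 0.4771 -0.0762  0.009 ] yaw 1.552 zax [ 0.001 -0.    -1.   ] F [-0.4 -0.2 -0.2] T [ 0.1  -0.11 -0.03] g 45.2 q [ 1.06  0.39 -1.07  2.05  0.42  0.94  1.32]
```

>>> carry_out([
  [[0,0,0],0],
  [[0,0,0],0],
  [[0,0,0],0],
  [[0,0,0],0],
  [[0,0,0.03],0],
  [[0,0,0.07],0],
  [[0,0,0.11],0],
  [[0,0,0.13],-0.1],
  [[0,0,0.15],-0.2],
], grip=-0.4)

```text
time: 13.65
position: [0.4771, -0.0764, 0.1601]
tool_rot: [2.453, 1.96, 0.0]
ft_force: [-1.7, -0.2, 0.1]
grip_width: 0.7
```

>>> carry_out([
  [[0.002,0.015,0],-0.14],
  [[0.004,0.03,0],-0.28],
  [[0.006,0.045,0],-0.42],
  [[0.008,0.06,0],-0.56],
  [[0.01,0.075,0],-0.7],
  [[0.012,0.09,0],-0.84],
  [[0.014,0.105,0],-0.98],
  [[0.016,0.12,0],-1.12],
  [[0.018,0.135,0],-1.26],
  [[0.0215,0.1515,0],-1.4],
  [[0.0215,0.1515,0],-1.435],
  [[0.0215,0.1515,0],-1.435],
  [[0.0215,0.1515,0],-1.435],
])

```text
time: 14.95
position: [0.4982, 0.0749, 0.1586]
tool_rot: [3.139, -0.129, 0.0]
ft_force: [-0.5, -0.6, -0.4]
grip_width: 0.703
```

Run:
```python
from h import *
st(); snap("wrist","w3"); print("pred tongue",px("w3",(.4987,.075,.038)))
```

```text
t 14.95 pos [0.4982 0.0749 0.1586] yaw -0.082 zax [ 0. -0. -1.] F [-0.5 -0.6 -0.4] T [-0.01 -0.09 -0.01] g 61.2 q [ 0.84  0.17 -1.12  1.86  0.16  1.21 -0.41]
pred tongue [320.  235.8]
```

View pics/w3.png

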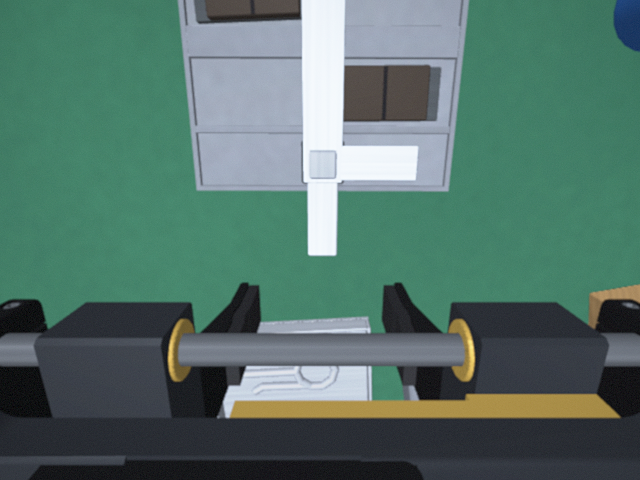

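The clip lies in the dish (around pixel 310,375) and the tongue sits at (322,236) as predicted. Descend and pinch.

>>> carry_out([
  [[0.001,0,-0.05],0],
  [[0.001,0,-0.1],0],
  [[0.001,0,-0.125],0],
  [[0.001,0,-0.14],0],
  [[0.001,0,-0.144],0],
  [[0.001,0,-0.144],0],
])

```text
time: 15.6
position: [0.4999, 0.0752, 0.0151]
tool_rot: [-3.139, 0.131, -0.001]
ft_force: [-0.5, -0.3, -0.9]
grip_width: 0.702
```

>>> carry_out([
  [[0,0,0],0],
  [[0,0,0],0],
  [[0,0,0],0],
  [[0,0,0],0],
  [[0,0,0],0],
  [[0,0,0],0],
], grip=1, squeeze=20)

```text
time: 16.2
position: [0.4993, 0.0751, 0.0147]
tool_rot: [3.139, -0.13, 0.0]
ft_force: [-0.9, -0.7, 1.8]
grip_width: 0.272
```

Run:
```python
from h import *
st()
a=.308
for th in np.linspace(0,1.78,18): 
    s=a*(1-np.cos(th)); print(f"[[{.084*s:.3f}, {.9965*s:.3f}, {a*np.sin(th):.3f}], 0],",end=" ")
```

```text
t 16.2 pos [0.4993 0.0751 0.0147] yaw -0.083 zax [ 0. -0. -1.] F [-0.9 -0.7  1.8] T [-0.05  0.06 -0.02] g 23.6 q [ 0.68  0.4  -1.    2.    0.41  0.96 -0.61]
[[0.000, 0.000, 0.000], 0], [[0.000, 0.002, 0.032], 0], [[0.001, 0.007, 0.064], 0], [[0.001, 0.015, 0.095], 0], [[0.002, 0.027, 0.125], 0], [[0.003, 0.041, 0.154], 0], [[0.005, 0.059, 0.181], 0], [[0.007, 0.079, 0.206], 0], [[0.009, 0.102, 0.229], 0], [[0.011, 0.126, 0.249], 0], [[0.013, 0.153, 0.267], 0], [[0.015, 0.182, 0.281], 0], [[0.018, 0.212, 0.293], 0], [[0.020, 0.243, 0.301], 0], [[0.023, 0.275, 0.306], 0], [[0.026, 0.307, 0.308], 0], [[0.029, 0.339, 0.306], 0], [[0.031, 0.371, 0.301], 0],
```

>>> carry_out([
  [[0,0,0.008],0],
  [[0,0,0.016],0],
  [[0,0.002,0.032],0],
  [[0,0.004,0.048],0],
  [[0.001,0.007,0.064],0],
  [[0.001,0.011,0.08],0],
  [[0.001,0.015,0.095],0],
  [[0.001,0.015,0.095],0],
])

```text
time: 17.0
position: [0.5006, 0.0907, 0.1119]
tool_rot: [3.138, -0.129, 0.002]
ft_force: [-0.4, -1.2, 0.9]
grip_width: 0.269
```

```bash
python3 -c "
from h import *
st()"
```

```text
t 17.0 pos [0.5006 0.0907 0.1119] yaw -0.082 zax [ 0.001 -0.001 -1.   ] F [-0.4 -1.2  0.9] T [-0.32  0.1  -0.06] g 23.4 q [ 0.76  0.26 -1.1   1.9   0.26  1.13 -0.52]
```

>>> carry_out([
  [[0.001,0.012,0.03],0],
  [[0.002,0.026,0.059],0],
  [[0.004,0.044,0.086],0],
  [[0.006,0.064,0.111],0],
  [[0.008,0.087,0.134],0],
  [[0.01,0.111,0.154],0],
  [[0.012,0.138,0.172],0],
  [[0.014,0.167,0.186],0],
  [[0.017,0.197,0.198],0],
  [[0.019,0.228,0.206],0],
  [[0.022,0.26,0.211],0],
  [[0.025,0.292,0.213],0],
  [[0.028,0.324,0.211],0],
  [[0.03,0.356,0.206],0],
  [[0.03,0.356,0.206],0],
  [[0.03,0.356,0.206],0],
])

```text
time: 18.6
position: [0.5311, 0.448, 0.3147]
tool_rot: [-3.136, 0.129, -0.001]
ft_force: [3.4, 1.8, -2.3]
grip_width: 0.272
```

Run:
```python
from h import *
st(); snap("side","s1",crop=(150,60,550,460),scale=1.5)
```

```text
t 18.6 pos [0.5311 0.448  0.3147] yaw -0.082 zax [ 0.001  0.002 -1.   ] F [ 3.4  1.8 -2.3] T [ 0.63 -1.1  -0.02] g 23.7 q [-0.11  0.59 -1.05  1.14  0.5   1.67 -1.11]
```

View pics/s1.png

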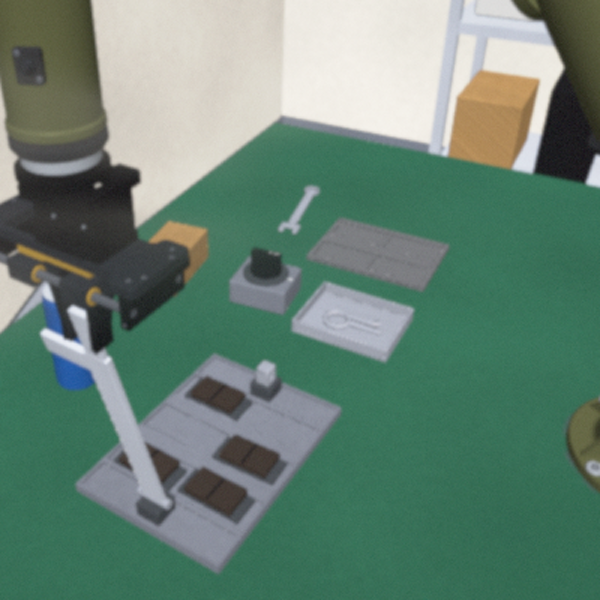

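Bar is leaning past upright and all four pads are visible on the rack. I'll release, rise and back off above the rack to look.

>>> carry_out([
  [[0,0,0],0],
  [[0,0,0],0],
  [[0,0,0],0],
  [[0,0,0.03],0],
  [[0,0,0.06],0],
  [[0,-0.04,0.06],0],
  [[-0.004,-0.09,0.06],0],
  [[-0.01,-0.14,0.06],0],
  [[-0.014,-0.189,0.03],0],
  [[-0.016,-0.189,-0.02],0],
  [[-0.016,-0.189,-0.036],0],
  [[-0.016,-0.189,-0.036],0],
], grip=-0.1)

```text
time: 19.85
position: [0.5127, 0.2544, 0.2767]
tool_rot: [3.135, -0.133, -0.007]
ft_force: [0.0, -0.0, 0.2]
grip_width: 0.552
```

Run:
```python
from h import *
print("cam in s1 crop",(px("s1",(.537,.53,.476))-[150,60])*1.5, "tcp",(px("s1",(.531,.448,.315))-[150,60])*1.5)
st(); snap("wrist","w4")
for n,p in dict(A=(.569,.3248),B=(.4713,.333),C=(.4653,.2613),D=(.5569,.1813)).items(): print(n,px("w4",p+(.024,)))
```

```text
cam in s1 crop [-14.85 224.25] tcp [ 88.65 338.55]
t 19.85 pos [0.5127 0.2544 0.2767] yaw -0.085 zax [-0.005 -0.004 -1.   ] F [ 0.  -0.   0.2] T [ 0.02 -0.1   0.01] g 48.0 q [ 0.44  0.32 -1.16  1.53  0.29  1.49 -0.81]
A [365.9 137.2]
B [277.5 137.3]
C [279.7 201.4]
D [361.5 259.4]
```

View pics/w4.png

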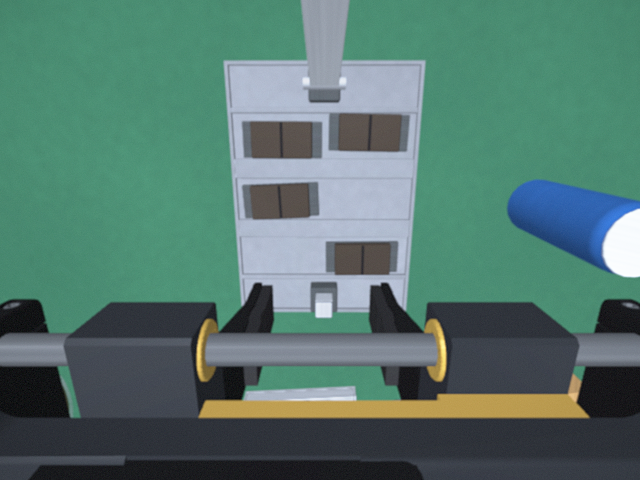

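Run:
```python
from h import *
for n,p in dict(A=(370,132.5),B=(282,140),C=(280.5,201),D=(362.5,258.5),rTL=(224,61),rTR=(425,61)).items(): print(n,w("w4",p,.024))
for p,q in (((339,115),(401,115)),((335,242),(390,243)),((250,122),(312,122)),((250,185),(309,184))):
    d=w("w4",q,.024)-w("w4",p,.024); print("edge yaw",np.arctan2(d[1],d[0]).round(3),np.linalg.norm(d).round(4))
```

```text
A [0.5738 0.3294 0.024 ]
B [0.476  0.3297 0.024 ]
C [0.4662 0.2617 0.024 ]
D [0.5582 0.1824 0.024 ]
rTL [0.4248 0.4137 0.024 ]
rTR [0.6341 0.396  0.024 ]
edge yaw -0.084 0.0675
edge yaw -0.102 0.0665
edge yaw -0.084 0.0679
edge yaw -0.068 0.0681
```

>>> carry_out([
  [[0.02,-0.04,-0.03],0],
  [[0.042,-0.076,-0.08],0],
  [[0.042,-0.076,-0.13],0],
  [[0.042,-0.076,-0.18],0],
  [[0.042,-0.076,-0.22],0],
  [[0.042,-0.076,-0.245],0],
  [[0.042,-0.076,-0.258],0],
  [[0.042,-0.076,-0.263],0],
  [[0.042,-0.076,-0.263],0],
], grip=-1)

```text
time: 20.8
position: [0.5576, 0.1824, 0.0182]
tool_rot: [-3.138, 0.129, -0.003]
ft_force: [0.3, 0.4, -0.6]
grip_width: 1.002
```

>>> carry_out([
  [[0,0,0],0],
  [[0,0,0],0],
  [[0,0,0],0],
  [[0,0,0],0],
  [[0,0,0],0],
  [[0,0,0],0],
], grip=1, squeeze=40)

```text
time: 21.4
position: [0.5567, 0.1812, 0.0176]
tool_rot: [3.139, -0.131, 0.002]
ft_force: [-1.0, 0.4, 7.1]
grip_width: 0.775
```

```bash
python3 -c "
from h import *
st()"
```

```text
t 21.4 pos [0.5567 0.1812 0.0176] yaw -0.083 zax [ 0.001 -0.    -1.   ] F [-1.   0.4  7.1] T [-0.18  0.29 -0.05] g 67.4 q [ 0.42  0.57 -0.97  1.8   0.54  1.06 -0.84]
```

>>> carry_out([
  [[0,0,0.02],0],
  [[0,0,0.06],0],
  [[0,0,0.1],0],
  [[0,0,0.14],0],
  [[0,-0.04,0.14],0],
  [[0,-0.085,0.14],0],
  [[0,-0.13,0.14],0],
  [[0,-0.175,0.14],0.03],
  [[0,-0.22,0.14],0.06],
  [[0,-0.265,0.14],0.08],
  [[0,-0.31,0.14],0.08],
  [[0,-0.355,0.14],0.08],
  [[0,-0.4,0.14],0.08],
  [[-0.005,-0.445,0.14],0.08],
  [[-0.01,-0.49,0.14],0.08],
  [[-0.0115,-0.531,0.14],0.08],
  [[-0.0115,-0.531,0.14],0.08],
  [[-0.0115,-0.531,0.14],0.08],
])

```text
time: 23.2
position: [0.5438, -0.3511, 0.1555]
tool_rot: [-3.14, 0.01, 0.001]
ft_force: [0.4, 1.1, -1.1]
grip_width: 0.774
```

Run:
```python
from h import *
st(); snap("wrist","w5")
for y in(-.042,.042):
  for x in(-.054,.054): print((x,y),px("w5",(.4913+x,-.3085+y,.01)))
```

```text
t 23.2 pos [ 0.5438 -0.3511  0.1555] yaw -0.006 zax [-0.001  0.002 -1.   ] F [ 0.4  1.1 -1.1] T [ 0.14 -0.11  0.02] g 67.3 q [ 1.23  0.53 -0.96  1.52  0.44  1.33  0.23]
(-0.054, -0.042) [199.5 228.3]
(0.054, -0.042) [321.3 227.7]
(-0.054, 0.042) [188.8 128.9]
(0.054, 0.042) [320.8 128.2]
```

View pics/w5.png

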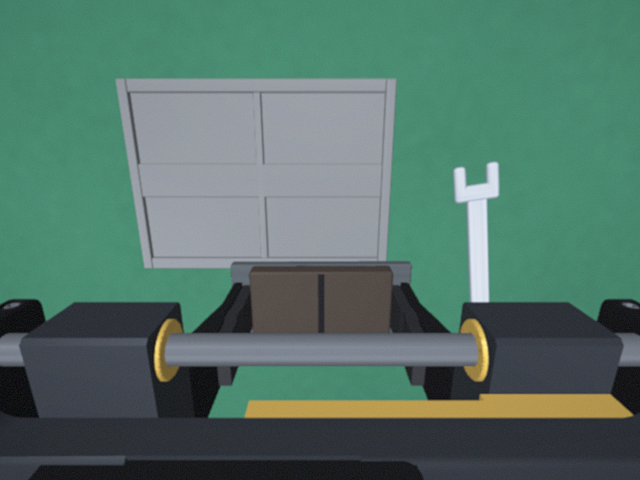

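Run:
```python
from geo import *
# wrist img: up=+y,right=+x
P=[w("w5",p,.010) for p in[(117,79.5),(396,79.5),(386.5,268),(145.5,268)]]
P=np.array(P);print(P, P.mean(0), np.linalg.norm(P[1]-P[0]),np.linalg.norm(P[3]-P[0]))
d=P[1]-P[0]+P[2]-P[3]; print("yaw",np.arctan2(d[1],d[0]))
for p in[(130,128),(138,128),(257,128),(264,128),(382,128),(320,92),(320,163),(320,197),(320,257)]: print(p,w("w5",p,.01),w("w5",p,.004))
```

```text
[[ 0.385  -0.2292  0.01  ]
 [ 0.6047 -0.2303  0.01  ]
 [ 0.6049 -0.389   0.01  ]
 [ 0.3838 -0.3878  0.01  ]] [ 0.4946   -0.309075  0.01    ] 0.21970275373786283 0.15860453965760246
yaw -0.005217738492784309
(130, 128) [ 0.3894 -0.2655  0.01  ] [ 0.3863 -0.2655  0.004 ]
(138, 128) [ 0.3959 -0.2656  0.01  ] [ 0.393  -0.2655  0.004 ]
(257, 128) [ 0.4931 -0.2661  0.01  ] [ 0.4921 -0.266   0.004 ]
(264, 128) [ 0.4989 -0.2661  0.01  ] [ 0.498 -0.266  0.004]
(382, 128) [ 0.5953 -0.2666  0.01  ] [ 0.5963 -0.2666  0.004 ]
(320, 92) [ 0.5448 -0.2391  0.01  ] [ 0.5448 -0.2385  0.004 ]
(320, 163) [ 0.5445 -0.2944  0.01  ] [ 0.5444 -0.2949  0.004 ]
(320, 197) [ 0.5443 -0.3231  0.01  ] [ 0.5443 -0.3242  0.004 ]
(320, 257) [ 0.5439 -0.378   0.01  ] [ 0.5439 -0.3801  0.004 ]
```

The tray is fitted: pockets at x of about 0.5465 and 0.4405, y of about -0.267 and -0.351. The pad is centred in the grip. Now lower it into the far right pocket.

>>> carry_out([
  [[0.002,0,-0.05],0],
  [[0.002,0,-0.1],0],
  [[0.002,0,-0.125],0],
  [[0.002,0,-0.135],0],
  [[0.002,0,-0.1415],0],
  [[0.002,0,-0.1415],0],
  [[0.002,0,-0.1415],0],
])

```text
time: 23.95
position: [0.5482, -0.3501, 0.017]
tool_rot: [3.14, -0.004, 0.004]
ft_force: [-0.2, -0.3, -0.8]
grip_width: 0.773
```

>>> carry_out([
  [[0,0,0],0],
  [[0,0,0],0],
  [[0,0,0],0],
  [[0,0,0],0],
  [[0,0,0.01],0],
  [[0,0,0.05],0],
  [[0,0,0.1],0],
  [[0,0,0.1415],0],
], grip=-1)

```text
time: 24.75
position: [0.5473, -0.3496, 0.1597]
tool_rot: [3.141, -0.004, 0.003]
ft_force: [1.1, 0.0, 0.9]
grip_width: 0.997
```

Run:
```python
from h import *
st(); snap("wrist","w6",crop=(80,50,480,350),scale=1.5)
```

```text
t 24.75 pos [ 0.5473 -0.3496  0.1597] yaw -0.002 zax [ 0.002 -0.001 -1.   ] F [1.1 0.  0.9] T [-0.1  -0.09 -0.  ] g 86.8 q [ 1.23  0.53 -0.96  1.51  0.44  1.33  0.23]
```

View pics/w6.png

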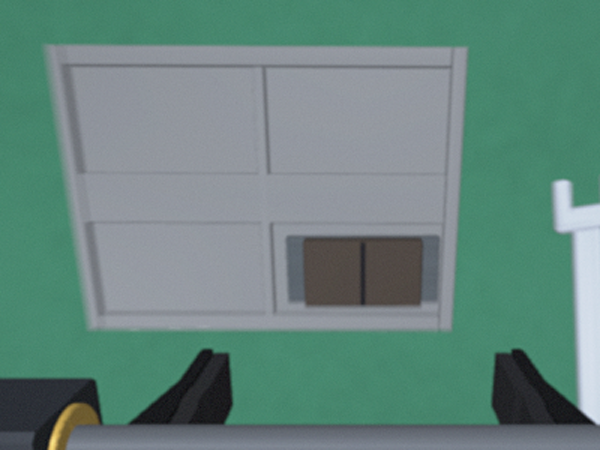

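Pad 1 lies flat in its pocket, about 3 mm to the +x side, so the top camera's x values are the right ones. Next pad C.

>>> carry_out([
  [[-0.006,0.045,0.0],-0.08],
  [[-0.012,0.09,0.0],-0.08],
  [[-0.018,0.135,0.0],-0.08],
  [[-0.024,0.18,0],-0.08],
  [[-0.03,0.225,0],-0.08],
  [[-0.036,0.27,0],-0.08],
  [[-0.042,0.315,0],-0.08],
  [[-0.048,0.36,0],-0.08],
  [[-0.054,0.405,0],-0.08],
  [[-0.06,0.45,0],-0.08],
  [[-0.066,0.495,0],-0.08],
  [[-0.072,0.54,0],-0.08],
  [[-0.078,0.585,0],-0.08],
  [[-0.083,0.611,0],-0.08],
  [[-0.083,0.611,-0.03],-0.08],
  [[-0.083,0.611,-0.03],-0.08],
])

```text
time: 26.4
position: [0.4613, 0.261, 0.1244]
tool_rot: [3.137, -0.125, -0.007]
ft_force: [-0.3, -0.8, -0.6]
grip_width: 1.003
```

Run:
```python
from h import *
st(); d=snap("wrist","w7"); b=snap("top","t7")
# dark blobs in top image: pads
def blobs(fn,z,lim=60,roi=None):
    g=np.load(f"pics/{fn}.npz")["p"].astype(int); m=((g.max(2)<85)&(g[...,2]>g[...,0]+4)).astype(np.uint8)
    m=cv2.morphologyEx(m,cv2.MORPH_CLOSE,np.ones((5,5)))
    n,l,s,c=cv2.connectedComponentsWithStats(m)
    for i in range(1,n):
        if s[i,4]>lim: print(fn,s[i],w(fn,s[i,:2]+s[i,2:4]/2-.5,z))
blobs("t7",.024,100); blobs("w7",.024,1500)
```

```text
t 26.4 pos [0.4613 0.261  0.1244] yaw -0.08 zax [-0.004 -0.002 -1.   ] F [-0.3 -0.8 -0.6] T [-0.04 -0.03 -0.01] g 87.3 q [ 0.46  0.36 -1.19  1.84  0.35  1.19 -0.92]
t7 [163 248  18  19 285] [0.5825 0.3262 0.024 ]
t7 [453 263  17  29 473] [ 0.5475 -0.3472  0.024 ]
t7 [ 114  283  226  197 6608] [0.3009 0.1898 0.024 ]
t7 [192 293  16  32 386] [0.4646 0.2571 0.024 ]
t7 [ 80 324  34  49 181] [0.3703 0.4912 0.024 ]
w7 [ 418  109  105   59 5572] [0.5724 0.3297 0.024 ]
w7 [ 283  121   97   57 5261] [0.4747 0.3299 0.024 ]
w7 [ 280  215   89   53 4326] [0.4646 0.2623 0.024 ]
```

>>> carry_out([
  [[0.001,0.001,-0.04],0],
  [[0.001,0.001,-0.08],0],
  [[0.001,0.001,-0.1],0],
  [[0.001,0.001,-0.11],0],
  [[0.001,0.001,-0.11],0],
  [[0.001,0.001,-0.11],0],
])

```text
time: 27.1
position: [0.4661, 0.2624, 0.0182]
tool_rot: [-3.138, 0.132, -0.004]
ft_force: [0.1, 0.5, 0.3]
grip_width: 1.0
```

>>> carry_out([
  [[0,0,0],0],
  [[0,0,0],0],
  [[0,0,0],0],
  [[0,0,0],0],
  [[0,0,0],0],
  [[0,0,0],0],
  [[0,0,0.02],0],
  [[0,0,0.06],0],
  [[0,0,0.1],0],
  [[0,0,0.14],0],
  [[0,0,0.14],0],
], grip=1, squeeze=40)

```text
time: 28.2
position: [0.4675, 0.2643, 0.1613]
tool_rot: [-3.135, 0.13, -0.013]
ft_force: [0.4, -0.1, -2.3]
grip_width: 0.774
```

>>> carry_out([
  [[-0.002,-0.045,0],0.02],
  [[-0.004,-0.09,0],0.04],
  [[-0.006,-0.135,0],0.06],
  [[-0.008,-0.18,0],0.08],
  [[-0.01,-0.225,0],0.08],
  [[-0.012,-0.27,0],0.08],
  [[-0.014,-0.315,0],0.08],
  [[-0.016,-0.36,0],0.08],
  [[-0.018,-0.405,0],0.08],
  [[-0.02,-0.45,0],0.08],
  [[-0.022,-0.495,0],0.08],
  [[-0.024,-0.54,0],0.08],
  [[-0.026,-0.585,0],0.08],
  [[-0.027,-0.6115,0],0.08],
  [[-0.027,-0.6115,-0.04],0.08],
  [[-0.027,-0.6115,-0.08],0.08],
  [[-0.027,-0.6115,-0.11],0.08],
  [[-0.027,-0.6115,-0.11],0.08],
  [[-0.027,-0.6115,-0.11],0.08],
])

```text
time: 30.1
position: [0.4374, -0.3488, 0.046]
tool_rot: [-3.14, 0.004, 0.001]
ft_force: [0.4, -0.4, -2.2]
grip_width: 0.775
```

```bash
python3 -c "
from h import *
st()"
```

```text
t 30.1 pos [ 0.4374 -0.3488  0.046 ] yaw -0.002 zax [-0.001  0.002 -1.   ] F [ 0.4 -0.4 -2.2] T [-0.   -0.09  0.02] g 67.4 q [ 1.35  0.42 -0.85  1.85  0.36  1.04  0.35]
```

>>> carry_out([
  [[0,0,-0.015],0],
  [[0,0,-0.025],0],
  [[0,0,-0.0315],0],
  [[0,0,-0.0315],0],
  [[0,0,-0.0315],0],
])

```text
time: 30.6
position: [0.4379, -0.3494, 0.0152]
tool_rot: [3.141, -0.005, 0.0]
ft_force: [0.3, 1.0, -2.4]
grip_width: 0.774
```

>>> carry_out([
  [[0,0,0],0],
  [[0,0,0],0],
  [[0,0,0],0],
  [[0,0,0],0],
  [[0,0,0.01],0],
  [[0,0,0.05],0],
  [[0,0,0.1],0],
  [[0,0,0.1415],0],
  [[0.018,0.135,0.1415],0.0],
  [[0.018,0.135,0.1415],0.0],
], grip=-1)

```text
time: 31.6
position: [0.4522, -0.2505, 0.159]
tool_rot: [3.139, -0.01, 0.006]
ft_force: [1.0, 1.5, -1.1]
grip_width: 0.998
```

```bash
cat >> h.py <<'E'
def blobs(fn,z,lim=60):
    g=np.load(f"pics/{fn}.npz")["p"].astype(int); m=((g.max(2)<85)&(g[...,2]>g[...,0]+4)).astype(np.uint8)
    m=cv2.morphologyEx(m,cv2.MORPH_CLOSE,np.ones((5,5)))
    n,l,s,c=cv2.connectedComponentsWithStats(m)
    for i in range(1,n):
        if s[i,4]>lim and max(s[i,2:4])<120: print(fn,s[i],w(fn,s[i,:2]+s[i,2:4]/2-.5,z))
E
python3 - <<'E'
from h import *
st(); snap("top","t8"); blobs("t8",.02,100)
p=np.load("pics/t8.npz")["p"]; cv2.imwrite("pics/t8.png",cv2.resize(p[215:385,110:510],None,fx=2,fy=2,interpolation=cv2.INTER_CUBIC))
E
```

```text
t 31.6 pos [ 0.4522 -0.2505  0.159 ] yaw -0.007 zax [ 0.004 -0.002 -1.   ] F [ 1.   1.5 -1.1] T [ 0.11 -0.1  -0.01] g 86.8 q [ 1.37  0.18 -0.99  1.84  0.16  1.21  0.32]
t8 [162 248  19  29 444] [0.571  0.3281 0.02  ]
t8 [453 263  17  17 225] [ 0.5614 -0.3483  0.02  ]
t8 [160 290  19  30 456] [0.4724 0.3291 0.02  ]
t8 [ 437  309  100   84 2332] [ 0.3796 -0.4066  0.02  ]
t8 [496 405  18  75 353] [ 0.1745 -0.4463  0.02  ]
t8 [279 465  62  15 119] [ 0.1003 -0.0038  0.02  ]
```

View pics/t8.png

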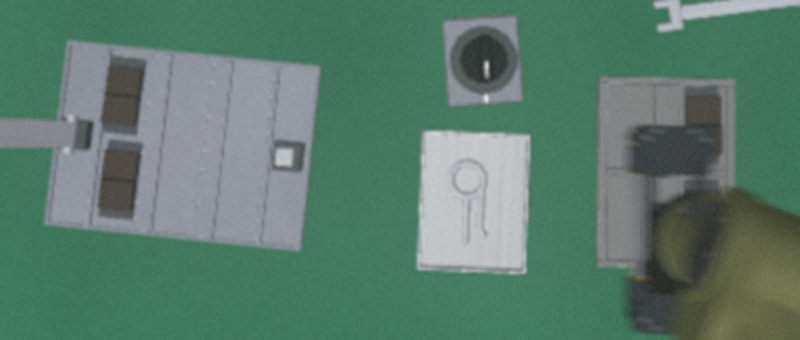

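Both pads are in the tray, the clip is in the dish and the knob mark is at the tick. Nothing protrudes from the gripper in y, so I can reach pad A in the same orientation.

>>> carry_out([
  [[0.01,0.045,0],-0.02],
  [[0.02,0.09,0],-0.04],
  [[0.03,0.135,0],-0.06],
  [[0.04,0.18,0],-0.08],
  [[0.05,0.225,0],-0.08],
  [[0.06,0.27,0],-0.08],
  [[0.07,0.315,0],-0.08],
  [[0.08,0.36,0],-0.08],
  [[0.09,0.405,0],-0.08],
  [[0.1,0.45,0],-0.08],
  [[0.11,0.495,0],-0.08],
  [[0.1155,0.525,0],-0.08],
  [[0.1155,0.544,-0.03],-0.08],
  [[0.1155,0.544,-0.06],-0.08],
  [[0.1155,0.544,-0.09],-0.08],
  [[0.1155,0.544,-0.11],-0.08],
  [[0.1155,0.544,-0.11],-0.08],
])

```text
time: 33.35
position: [0.5648, 0.2922, 0.0439]
tool_rot: [3.136, -0.13, -0.007]
ft_force: [-0.7, -0.3, -0.3]
grip_width: 0.997
```

Run:
```python
from h import *
st(); snap("wrist","w9"); blobs("w9",.024,1500)
print(px("w9",(.5715,.3288,.024)))
```

```text
t 33.35 pos [0.5648 0.2922 0.0439] yaw -0.083 zax [-0.005 -0.003 -1.   ] F [-0.7 -0.3 -0.3] T [-0.01 -0.1  -0.03] g 86.8 q [ 0.2   0.65 -0.97  1.65  0.57  1.16 -0.99]
[326.  221.3]
```

>>> carry_out([
  [[0,0,0.03],0],
  [[0,0,0.06],0],
  [[0.005,0.035,0.06],0],
  [[0.005,0.035,0.06],0],
  [[0.005,0.035,0.06],0],
  [[0.005,0.035,0.06],0],
])

```text
time: 34.0
position: [0.5719, 0.3281, 0.1072]
tool_rot: [3.138, -0.131, 0.001]
ft_force: [-0.7, 0.1, 0.2]
grip_width: 0.999
```

Run:
```python
from h import *
st(); snap("wrist","w9"); blobs("w9",.024,1500)
```

```text
t 34.0 pos [0.5719 0.3281 0.1072] yaw -0.083 zax [ 0.001 -0.001 -1.   ] F [-0.7  0.1  0.2] T [-0.08 -0.08  0.03] g 86.9 q [ 0.15  0.62 -1.    1.54  0.54  1.28 -1.  ]
w9 [ 273  220   95   54 4909] [0.5727 0.3309 0.024 ]
w9 [ 137  230   98   54 2268] [0.4751 0.3314 0.024 ]
```

>>> carry_out([
  [[0,0.001,-0.04],0],
  [[0,0.001,-0.07],0],
  [[0,0.001,-0.085],0],
  [[0,0.001,-0.09],0],
  [[0,0.001,-0.09],0],
  [[0,0.001,-0.09],0],
])

```text
time: 34.65
position: [0.5724, 0.3305, 0.0182]
tool_rot: [-3.137, 0.131, -0.003]
ft_force: [1.0, 0.2, 0.2]
grip_width: 1.001
```

>>> carry_out([
  [[0,0,0],0],
  [[0,0,0],0],
  [[0,0,0],0],
  [[0,0,0],0],
  [[0,0,0],0],
  [[0,0,0],0],
  [[0,0,0.02],0],
  [[0,0,0.06],0],
  [[0,0,0.1],0],
  [[0,0,0.14],0],
  [[0,0,0.14],0],
  [[0,0,0.14],0],
], grip=1, squeeze=40)

```text
time: 35.85
position: [0.5717, 0.3301, 0.1581]
tool_rot: [-3.138, 0.13, -0.003]
ft_force: [-0.1, -0.5, -2.6]
grip_width: 0.775
```

```bash
python3 -c "
from h import *
st()"
```

```text
t 35.85 pos [0.5717 0.3301 0.1581] yaw -0.083 zax [ 0.002  0.001 -1.   ] F [-0.1 -0.5 -2.6] T [-0.07 -0.07  0.01] g 67.4 q [ 0.16  0.58 -1.02  1.48  0.5   1.36 -0.98]
```

>>> carry_out([
  [[-0.002,-0.045,0],0.02],
  [[-0.004,-0.09,0],0.04],
  [[-0.006,-0.135,0],0.06],
  [[-0.008,-0.18,0],0.08],
  [[-0.01,-0.225,0],0.08],
  [[-0.012,-0.27,0],0.08],
  [[-0.014,-0.315,0],0.08],
  [[-0.016,-0.36,0],0.08],
  [[-0.018,-0.405,0],0.08],
  [[-0.02,-0.45,0],0.08],
  [[-0.022,-0.495,0],0.08],
  [[-0.024,-0.54,0],0.08],
  [[-0.0275,-0.58,0],0.08],
  [[-0.0275,-0.597,0],0.08],
  [[-0.0275,-0.597,-0.04],0.08],
  [[-0.0275,-0.597,-0.08],0.08],
  [[-0.0275,-0.597,-0.11],0.08],
  [[-0.0275,-0.597,-0.11],0.08],
  [[-0.0275,-0.597,-0.11],0.08],
  [[-0.0275,-0.597,-0.11],0.08],
])

```text
time: 37.85
position: [0.5454, -0.267, 0.0484]
tool_rot: [3.141, -0.004, 0.004]
ft_force: [-0.1, -0.8, -1.3]
grip_width: 0.774
```

```bash
python3 -c "
from h import *
st()"
```

```text
t 37.85 pos [ 0.5454 -0.267   0.0484] yaw -0.002 zax [ 0.003 -0.001 -1.   ] F [-0.1 -0.8 -1.3] T [-0.04 -0.05 -0.05] g 67.3 q [ 1.16  0.57 -0.96  1.73  0.51  1.12  0.04]
```

>>> carry_out([
  [[-0.001,0,-0.015],0],
  [[-0.001,0,-0.025],0],
  [[-0.001,0,-0.032],0],
  [[-0.001,0,-0.0325],0],
  [[-0.001,0,-0.0325],0],
])

```text
time: 38.35
position: [0.5429, -0.267, 0.0138]
tool_rot: [-3.141, 0.004, 0.0]
ft_force: [-0.5, 0.5, -1.2]
grip_width: 0.777
```

>>> carry_out([
  [[0,0,0],0],
  [[0,0,0],0],
  [[0,0,0],0],
  [[0,0,0],0],
  [[0,0,0.01],0],
  [[0,0,0.05],0],
  [[0,0,0.1],0],
  [[0,0,0.1415],0],
  [[0,0,0.1415],0],
  [[0,0,0.1415],0],
], grip=-1)

```text
time: 39.35
position: [0.5437, -0.2675, 0.1573]
tool_rot: [3.14, -0.005, 0.003]
ft_force: [-0.9, -0.2, -1.3]
grip_width: 1.004
```

```bash
python3 -c "
from h import *
st(); snap('top','t10'); blobs('t10',.024,100)"
```

```text
t 39.35 pos [ 0.5437 -0.2675  0.1573] yaw -0.003 zax [ 0.002 -0.002 -1.   ] F [-0.9 -0.2 -1.3] T [ 0.02 -0.07 -0.01] g 87.4 q [ 1.22  0.45 -1.04  1.63  0.41  1.29  0.12]
t10 [417 265  16  29 402] [ 0.5414 -0.2626  0.024 ]
t10 [160 290  19  30 451] [0.4726 0.328  0.024 ]
t10 [279 465  62  15 120] [ 0.1018 -0.0038  0.024 ]
```

>>> carry_out([
  [[-0.005,0.045,0],-0.02],
  [[-0.01,0.09,0],-0.04],
  [[-0.015,0.135,0],-0.06],
  [[-0.02,0.18,0],-0.08],
  [[-0.025,0.225,0],-0.08],
  [[-0.03,0.27,0],-0.08],
  [[-0.035,0.315,0],-0.08],
  [[-0.04,0.36,0],-0.08],
  [[-0.045,0.405,0],-0.08],
  [[-0.05,0.45,0],-0.08],
  [[-0.055,0.495,0],-0.08],
  [[-0.06,0.54,0],-0.08],
  [[-0.0705,0.575,0],-0.08],
  [[-0.0705,0.5965,0],-0.08],
  [[-0.0705,0.5965,-0.02],-0.08],
  [[-0.0705,0.5965,-0.05],-0.08],
  [[-0.0705,0.5965,-0.05],-0.08],
  [[-0.0705,0.5965,-0.05],-0.08],
  [[-0.0705,0.5965,-0.05],-0.08],
])

```text
time: 41.3
position: [0.4728, 0.3295, 0.1064]
tool_rot: [-3.138, 0.131, -0.001]
ft_force: [0.2, -0.4, 0.1]
grip_width: 0.996
```

```bash
python3 -c "
from h import *
st(); snap('wrist','w11'); blobs('w11',.024,1500); snap('top','t11'); blobs('t11',.024,100)"
```

```text
t 41.3 pos [0.4728 0.3295 0.1064] yaw -0.083 zax [ 0.001  0.001 -1.   ] F [ 0.2 -0.4  0.1] T [0.03 0.01 0.04] g 86.7 q [ 0.24  0.48 -1.11  1.75  0.46  1.2  -1.08]
w11 [ 274  221   95   54 4926] [0.4743 0.3319 0.024 ]
t11 [453 263  17  29 485] [ 0.5475 -0.3472  0.024 ]
t11 [417 265  18  29 456] [ 0.5415 -0.2649  0.024 ]
t11 [160 287  19  33 455] [0.476  0.3281 0.024 ]
t11 [454 308  18  30 490] [ 0.4429 -0.3504  0.024 ]
t11 [ 37 322  37  38 154] [0.3858 0.5876 0.024 ]
```

Three pads sit in the tray and B is where expected. Descend, grip, lift.

>>> carry_out([
  [[0,0.001,-0.04],0],
  [[0,0.001,-0.07],0],
  [[0,0.001,-0.085],0],
  [[0,0.001,-0.089],0],
  [[0,0.001,-0.089],0],
  [[0,0.001,-0.089],0],
])

```text
time: 42.0
position: [0.4734, 0.3312, 0.0182]
tool_rot: [-3.137, 0.13, -0.003]
ft_force: [0.3, -0.6, -0.3]
grip_width: 1.0
```

>>> carry_out([
  [[0,0,0],0],
  [[0,0,0],0],
  [[0,0,0],0],
  [[0,0,0],0],
  [[0,0,0],0],
  [[0,0,0],0],
  [[0,0,0.02],0],
  [[0,0,0.06],0],
  [[0,0,0.1],0],
  [[0,0,0.14],0],
  [[0,0,0.14],0],
  [[0,0,0.14],0],
], grip=1, squeeze=40)

```text
time: 43.2
position: [0.4726, 0.3301, 0.1566]
tool_rot: [3.139, -0.131, 0.001]
ft_force: [0.2, 0.6, -2.2]
grip_width: 0.772
```

```bash
python3 -c "
from h import *
st()"
```

```text
t 43.2 pos [0.4726 0.3301 0.1566] yaw -0.083 zax [ 0.001 -0.    -1.   ] F [ 0.2  0.6 -2.2] T [-0.01 -0.01  0.03] g 67.2 q [ 0.27  0.43 -1.15  1.7   0.41  1.28 -1.05]
```

>>> carry_out([
  [[0,-0.045,0],0.02],
  [[0,-0.09,0],0.04],
  [[0,-0.135,0],0.06],
  [[0,-0.18,0],0.08],
  [[0,-0.225,0],0.08],
  [[0,-0.27,0],0.08],
  [[-0.005,-0.315,0],0.08],
  [[-0.01,-0.36,0],0.08],
  [[-0.015,-0.405,0],0.08],
  [[-0.02,-0.45,0],0.08],
  [[-0.025,-0.495,0],0.08],
  [[-0.03,-0.54,0],0.08],
  [[-0.035,-0.58,0],0.08],
  [[-0.035,-0.597,0],0.08],
  [[-0.035,-0.597,-0.04],0.08],
  [[-0.035,-0.597,-0.08],0.08],
  [[-0.035,-0.597,-0.11],0.08],
  [[-0.035,-0.597,-0.11],0.08],
  [[-0.035,-0.597,-0.11],0.08],
  [[-0.035,-0.597,-0.11],0.08],
])

```text
time: 45.2
position: [0.4387, -0.2669, 0.048]
tool_rot: [3.14, -0.004, 0.003]
ft_force: [0.3, -0.9, -2.2]
grip_width: 0.774
```

```bash
python3 -c "
from h import *
st()"
```

```text
t 45.2 pos [ 0.4387 -0.2669  0.048 ] yaw -0.002 zax [ 0.002 -0.001 -1.   ] F [ 0.3 -0.9 -2.2] T [-0.01 -0.08  0.01] g 67.3 q [ 1.37  0.35 -0.98  1.95  0.34  1.01  0.22]
```

>>> carry_out([
  [[0,0,-0.015],0],
  [[0,0,-0.025],0],
  [[0,0,-0.032],0],
  [[0,0,-0.0325],0],
  [[0,0,-0.0325],0],
])

```text
time: 45.7
position: [0.4374, -0.2665, 0.0139]
tool_rot: [-3.141, 0.004, 0.0]
ft_force: [0.2, 0.3, -1.6]
grip_width: 0.775
```

>>> carry_out([
  [[0,0,0],0],
  [[0,0,0],0],
  [[0,0,0],0],
  [[0,0,0],0],
  [[0,0,0.01],0],
  [[0,0,0.05],0],
  [[0,0,0.1],0],
  [[0,0,0.14],0],
  [[0,0.06,0.18],0],
  [[0.01,0.12,0.2],0],
  [[0.01,0.12,0.2],0],
  [[0.01,0.12,0.2],0],
  [[0.01,0.12,0.2],0],
], grip=-1)

```text
time: 47.0
position: [0.4478, -0.1466, 0.2148]
tool_rot: [3.138, -0.002, 0.001]
ft_force: [-0.6, -0.2, 0.4]
grip_width: 1.002
```

Run:
```python
from h import *
st(); snap("top","t12"); blobs("t12",.02,100)
p=np.load("pics/t12.npz")["p"]; cv2.imwrite("pics/t12.png",cv2.resize(p[225:365,400:500],None,fx=4,fy=4,interpolation=cv2.INTER_CUBIC))
```

```text
t 47.0 pos [ 0.4478 -0.1466  0.2148] yaw -0.001 zax [ 0.    -0.003 -1.   ] F [-0.6 -0.2  0.4] T [-0.04 -0.06 -0.03] g 87.1 q [ 1.48 -0.06 -1.17  1.86 -0.05  1.31  0.33]
t12 [453 263  17  29 479] [ 0.5475 -0.3483  0.02  ]
t12 [418 265  17  29 468] [ 0.5415 -0.2669  0.02  ]
t12 [ 387  308   85   81 1912] [ 0.383  -0.2742  0.02  ]
t12 [375 321  12  30 172] [ 0.4096 -0.1622  0.02  ]
t12 [369 353  18  55 347] [ 0.3083 -0.1562  0.02  ]
t12 [349 412  22  68 169] [ 0.161  -0.1165  0.02  ]
t12 [414 415  23  65 573] [ 0.1603 -0.2655  0.02  ]
t12 [279 465  61  15 121] [ 0.1003 -0.0027  0.02  ]
```

View pics/t12.png

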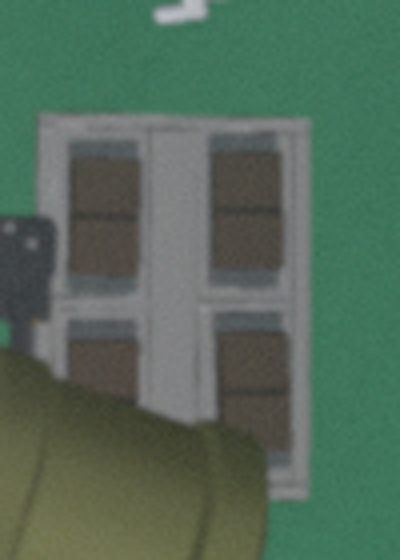

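All four pads lie in their pockets. Now return above the upright bar's tongue.

>>> carry_out([
  [[0,0,0.05],0],
  [[0,0.02,0.09],0],
  [[0.01,0.05,0.125],0],
  [[0.015,0.09,0.15],0],
  [[0.02,0.13,0.17],-0.03],
  [[0.03,0.175,0.17],-0.06],
  [[0.04,0.22,0.17],-0.082],
  [[0.045,0.265,0.17],-0.082],
  [[0.05,0.31,0.17],-0.082],
  [[0.055,0.355,0.17],-0.082],
  [[0.06,0.4,0.17],-0.082],
  [[0.065,0.445,0.17],-0.082],
  [[0.07,0.49,0.17],-0.082],
  [[0.077,0.535,0.17],-0.082],
  [[0.083,0.575,0.17],-0.082],
  [[0.083,0.594,0.17],-0.082],
  [[0.083,0.594,0.17],-0.082],
  [[0.083,0.594,0.17],-0.082],
  [[0.083,0.594,0.17],-0.082],
], grip=-0.1)

```text
time: 48.95
position: [0.3933, 0.3178, 0.3812]
tool_rot: [-3.105, 0.133, -0.057]
ft_force: [-0.2, 1.2, -0.3]
grip_width: 0.55
```

Run:
```python
from h import *
st(); snap("wrist","w13"); print(px("w13",(.531,.448,.334)))
p=np.load("pics/w13.npz")["p"]; cv2.imwrite("pics/w13.png",p)
```

```text
t 48.95 pos [0.3933 0.3178 0.3812] yaw -0.086 zax [ 0.038  0.031 -0.999] F [-0.2  1.2 -0.3] T [-0.08 -0.03 -0.01] g 47.9 q [ 0.98 -0.3  -1.38  1.53 -0.31  1.62 -0.51]
[551.3  18.3]
```

View pics/w13.png

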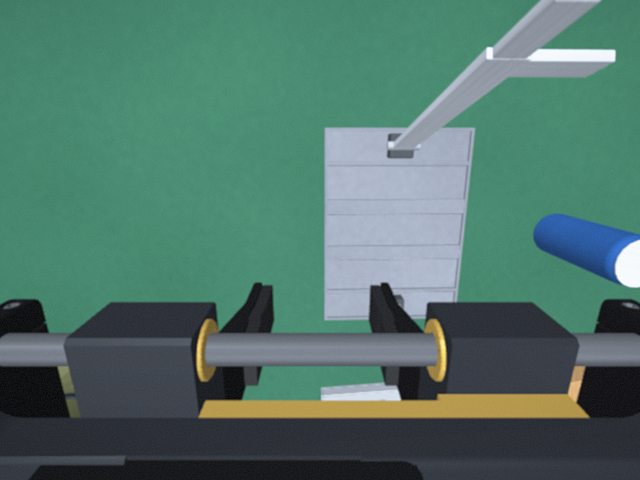

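The arm ran against joint limits (q2, q3) short of the goal. I'll back out the way that worked before.

>>> carry_out([
  [[0.02,-0.01,-0.03],0],
  [[0.05,-0.025,-0.055],0],
  [[0.085,-0.045,-0.08],0],
  [[0.12,-0.063,-0.1],0],
  [[0.12,-0.063,-0.1],0],
  [[0.12,-0.063,-0.1],0],
  [[0.12,-0.063,-0.1],0],
  [[0.12,-0.063,-0.1],0],
])

```text
time: 49.8
position: [0.4622, 0.2318, 0.291]
tool_rot: [-3.081, 0.128, -0.123]
ft_force: [0.6, -0.3, -0.8]
grip_width: 0.548
```

```bash
python3 -c "
from h import *
st()"
```

```text
t 49.8 pos [0.4622 0.2318 0.291 ] yaw -0.085 zax [ 0.082  0.052 -0.995] F [ 0.6 -0.3 -0.8] T [-0.03 -0.02 -0.05] g 47.7 q [ 1.15 -0.3  -1.38  1.71 -0.33  1.4  -0.28]
```

>>> carry_out([
  [[0.02,-0.02,-0.03],0],
  [[0.04,-0.04,-0.06],0],
  [[0.07,-0.06,-0.09],0],
  [[0.1,-0.08,-0.12],0],
  [[0.12,-0.08,-0.13],0],
  [[0.12,-0.08,-0.13],0],
  [[0.12,-0.08,-0.13],0],
  [[0.12,-0.08,-0.13],0],
  [[0.12,-0.08,-0.13],0],
])

```text
time: 50.7
position: [0.5818, 0.1522, 0.1608]
tool_rot: [-3.079, 0.129, -0.12]
ft_force: [-0.3, -0.0, 0.5]
grip_width: 0.546
```

```bash
python3 -c "
from h import *
st()"
```

```text
t 50.7 pos [0.5818 0.1522 0.1608] yaw -0.086 zax [ 0.08   0.054 -0.995] F [-0.3 -0.   0.5] T [-0.01  0.01  0.01] g 47.5 q [ 0.69  0.43 -1.2   1.71  0.42  1.19 -0.68]
```

>>> carry_out([
  [[0,0.02,0.03],0],
  [[0,0.05,0.06],0],
  [[0,0.08,0.1],0],
  [[0,0.11,0.14],0],
  [[0,0.14,0.18],0],
  [[0,0.17,0.2],0],
  [[0,0.2,0.22],0],
  [[0,0.23,0.225],0],
  [[0,0.23,0.225],0],
  [[0,0.23,0.225],0],
])

```text
time: 51.7
position: [0.5804, 0.3817, 0.388]
tool_rot: [-3.08, 0.126, -0.126]
ft_force: [0.0, -1.2, 1.6]
grip_width: 0.549
```

```bash
python3 -c "
from h import *
st()"
```

```text
t 51.7 pos [0.5804 0.3817 0.388 ] yaw -0.084 zax [ 0.084  0.053 -0.995] F [ 0.  -1.2  1.6] T [-0.07 -0.02 -0.  ] g 47.8 q [ 0.06  0.53 -1.14  1.1   0.52  1.69 -0.99]
```

>>> carry_out([
  [[-0.02,0.03,0],0],
  [[-0.04,0.05,0],0],
  [[-0.053,0.064,-0.005],0],
  [[-0.053,0.064,-0.01],0],
  [[-0.052,0.065,-0.03],0],
  [[-0.05,0.066,-0.05],0],
  [[-0.048,0.067,-0.073],0],
  [[-0.048,0.067,-0.073],0],
  [[-0.048,0.067,-0.073],0],
  [[-0.048,0.067,-0.073],0],
])

```text
time: 52.7
position: [0.5352, 0.4467, 0.314]
tool_rot: [-3.08, 0.134, -0.124]
ft_force: [-0.4, -0.2, 0.2]
grip_width: 0.548
```

```bash
python3 -c "
from h import *
st()"
```

```text
t 52.7 pos [0.5352 0.4467 0.314 ] yaw -0.089 zax [ 0.083  0.053 -0.995] F [-0.4 -0.2  0.2] T [-0.09  0.01  0.02] g 47.7 q [-0.01  0.54 -1.13  1.24  0.53  1.55 -1.14]
```

>>> carry_out([
  [[-0.002,0.001,0],0],
  [[-0.002,0.001,0],0],
  [[-0.002,0.001,0],0],
  [[-0.002,0.001,0],0],
  [[-0.002,0.001,0],0],
  [[-0.002,0.001,0],0],
  [[-0.002,0.001,0],0],
], grip=1, squeeze=20)

```text
time: 53.4
position: [0.5324, 0.4486, 0.3127]
tool_rot: [-3.08, 0.132, -0.122]
ft_force: [1.4, 0.7, 3.6]
grip_width: 0.293
```

Run:
```python
from h import *
st()
p=get_state()["position"]; zt=R.from_rotvec(get_state()["tool_rot"]).as_matrix()[:,2]
g=p-.019*zt; h=np.array([.5246,.3818,.034]); yd=np.array([.084,.9965])
print("grasp",g,"rel y",yd@(g-h)[:2],"z",g[2]-.034,"th",np.pi-np.arctan2(g[2]-.034,yd@(g-h)[:2]),"r",np.hypot(g[2]-.034,yd@(g-h)[:2]))
a=.308;th0=np.pi-np.arctan2(g[2]-.034,yd@(g-h)[:2])
for th in np.linspace(th0,0,19)[1:]:
    s=-a*np.cos(th)+a*np.cos(th0); print(f"[[{.084*s:.3f}, {.9965*s:.3f}, {a*np.sin(th)-a*np.sin(th0):.3f}], 0],",end=" ")
```

```text
t 53.4 pos [0.5324 0.4486 0.3127] yaw -0.088 zax [ 0.081  0.053 -0.995] F [1.4 0.7 3.6] T [ 0.2   0.31 -0.13] g 25.5 q [-0.02  0.54 -1.13  1.25  0.53  1.55 -1.14]
grasp [0.53088717 0.44755881 0.33164216] rel y 0.06605677641307449 z 0.2976421605464097 th 1.7891901525001739 r 0.3048841639784225
[[-0.003, -0.030, 0.005], 0], [[-0.005, -0.060, 0.007], 0], [[-0.008, -0.091, 0.006], 0], [[-0.010, -0.121, 0.002], 0], [[-0.013, -0.151, -0.005], 0], [[-0.015, -0.180, -0.014], 0], [[-0.017, -0.208, -0.027], 0], [[-0.020, -0.234, -0.043], 0], [[-0.022, -0.259, -0.060], 0], [[-0.024, -0.281, -0.081], 0], [[-0.025, -0.302, -0.103], 0], [[-0.027, -0.320, -0.128], 0], [[-0.028, -0.336, -0.154], 0], [[-0.029, -0.349, -0.181], 0], [[-0.030, -0.360, -0.210], 0], [[-0.031, -0.367, -0.240], 0], [[-0.031, -0.372, -0.270], 0], [[-0.031, -0.373, -0.301], 0],
```

>>> carry_out([
  [[-0.001,-0.015,0.003],0],
  [[-0.003,-0.03,0.005],0],
  [[-0.005,-0.06,0.007],0],
  [[-0.008,-0.091,0.006],0],
  [[-0.01,-0.121,0.002],0],
  [[-0.013,-0.151,-0.005],0],
  [[-0.015,-0.18,-0.014],0],
  [[-0.017,-0.208,-0.027],0],
  [[-0.02,-0.234,-0.043],0],
  [[-0.022,-0.259,-0.06],0],
  [[-0.022,-0.259,-0.06],0],
])

```text
time: 54.5
position: [0.511, 0.1824, 0.2504]
tool_rot: [-3.088, 0.143, -0.122]
ft_force: [1.5, -5.5, 2.0]
grip_width: 0.264
```

```bash
python3 -c "
from h import *
st()"
```

```text
t 54.5 pos [0.511  0.1824 0.2504] yaw -0.095 zax [ 0.081  0.044 -0.996] F [ 1.5 -5.5  2. ] T [-1.2  -0.3  -0.06] g 23.0 q [ 0.86  0.14 -1.32  1.72  0.13  1.29 -0.57]
```

>>> carry_out([
  [[-0.002,-0.022,-0.021],0],
  [[-0.003,-0.043,-0.043],0],
  [[-0.003,-0.043,-0.043],0],
])

```text
time: 54.8
position: [0.5074, 0.1388, 0.207]
tool_rot: [-3.089, 0.142, -0.12]
ft_force: [0.1, -10.0, 3.3]
grip_width: 0.267
```

```bash
python3 -c "
from h import *
st()"
```

```text
t 54.8 pos [0.5074 0.1388 0.207 ] yaw -0.094 zax [ 0.079  0.044 -0.996] F [  0.1 -10.    3.3] T [-1.79 -0.06 -0.11] g 23.3 q [ 0.96  0.1  -1.31  1.82  0.09  1.21 -0.47]
```

>>> carry_out([
  [[-0.002,-0.016,-0.025],0],
  [[-0.003,-0.031,-0.051],0],
  [[-0.004,-0.044,-0.078],0],
  [[-0.005,-0.055,-0.107],0],
  [[-0.006,-0.062,-0.137],0],
  [[-0.006,-0.066,-0.16],0],
  [[-0.006,-0.067,-0.175],0],
  [[-0.006,-0.067,-0.175],0],
])

```text
time: 55.6
position: [0.5015, 0.0684, 0.0317]
tool_rot: [-3.094, 0.141, -0.119]
ft_force: [3.2, -22.2, -1.2]
grip_width: 0.268
```

```bash
python3 -c "
from h import *
st()"
```

```text
t 55.6 pos [0.5015 0.0684 0.0317] yaw -0.093 zax [ 0.078  0.039 -0.996] F [  3.2 -22.2  -1.2] T [-4.22 -0.53 -0.34] g 23.3 q [ 0.84  0.33 -1.12  2.05  0.37  0.88 -0.55]
```

>>> carry_out([
  [[0,-0.003,0],0],
  [[0,-0.006,0],0],
  [[0,-0.007,-0.006],0],
  [[0,-0.007,-0.012],0],
  [[0,-0.007,-0.016],0],
  [[0,-0.007,-0.018],0],
  [[0,-0.007,-0.018],0],
  [[0,-0.007,-0.018],0],
])

```text
time: 56.4
position: [0.5014, 0.0672, 0.0155]
tool_rot: [-3.088, 0.136, -0.121]
ft_force: [2.7, -10.2, -1.7]
grip_width: 0.265
```

```bash
python3 -c "
from h import *
st()"
```

```text
t 56.4 pos [0.5014 0.0672 0.0155] yaw -0.09 zax [ 0.08   0.045 -0.996] F [  2.7 -10.2  -1.7] T [-1.96 -0.37 -0.19] g 23.1 q [ 0.82  0.36 -1.09  2.06  0.39  0.85 -0.57]
```

>>> carry_out([
  [[0,-0.003,-0.002],0],
  [[0,-0.003,-0.004],0],
  [[0,-0.003,-0.004],0],
  [[0,-0.003,-0.004],0],
])

```text
time: 56.8
position: [0.5015, 0.0671, 0.0119]
tool_rot: [-3.084, 0.133, -0.122]
ft_force: [1.7, -6.5, -0.2]
grip_width: 0.273
```

```bash
python3 -c "
from h import *
st()"
```

```text
t 56.8 pos [0.5015 0.0671 0.0119] yaw -0.088 zax [ 0.081  0.049 -0.996] F [ 1.7 -6.5 -0.2] T [-1.23 -0.29 -0.21] g 23.7 q [ 0.82  0.37 -1.09  2.07  0.4   0.84 -0.57]
```

Now release, rise, close the fingers and press the tongue down from above to confirm it is fully shut.

>>> carry_out([
  [[0,0,0],0],
  [[0,0,0],0],
  [[0,0,0],0],
  [[0,0,0.02],0],
  [[0,0,0.05],0],
  [[0,0.004,0.07],0],
  [[0,0.004,0.07],0],
], grip=-0.1)

```text
time: 57.5
position: [0.5032, 0.0748, 0.0848]
tool_rot: [-3.081, 0.129, -0.129]
ft_force: [0.2, 1.5, 0.8]
grip_width: 0.547
```

>>> carry_out([
  [[0,0,0],0],
  [[0,0,0],0],
  [[0,0,0],0],
  [[0,0,0],0],
  [[0,0,0],0],
  [[0,0,-0.01],0],
  [[0,0,-0.02],0],
  [[0,0,-0.03],0],
  [[0,0,-0.036],0],
  [[0,0,-0.036],0],
], grip=1, squeeze=20)

```text
time: 58.5
position: [0.5003, 0.0735, 0.045]
tool_rot: [-3.081, 0.131, -0.118]
ft_force: [1.2, -0.3, -0.4]
grip_width: 0.003
```

```bash
python3 -c "
from h import *
st()"
```

```text
t 58.5 pos [0.5003 0.0735 0.045 ] yaw -0.087 zax [ 0.079  0.052 -0.996] F [ 1.2 -0.3 -0.4] T [-0.1  -0.01 -0.01] g 0.3 q [ 0.88  0.31 -1.15  2.04  0.33  0.9  -0.52]
```

>>> carry_out([
  [[0,0,-0.002],0],
  [[0,0,-0.004],0],
  [[0,0,-0.006],0],
  [[0,0,-0.008],0],
  [[0,0,-0.01],0],
  [[0,0,-0.01],0],
])

```text
time: 59.1
position: [0.5016, 0.0736, 0.0384]
tool_rot: [-3.083, 0.131, -0.121]
ft_force: [-8.7, -1.4, 25.2]
grip_width: 0.007
```

```bash
python3 -c "
from h import *
st()"
```

```text
t 59.1 pos [0.5016 0.0736 0.0384] yaw -0.087 zax [ 0.08   0.05  -0.996] F [-8.7 -1.4 25.2] T [-0.31  2.08 -0.03] g 0.6 q [ 0.86  0.33 -1.14  2.05  0.35  0.89 -0.54]
```

The bar is on its stop: 25 N at z = 0.038 m. Retreat and check.

>>> carry_out([
  [[0,0,0.02],0],
  [[0,0,0.06],0],
  [[0,0,0.1],0],
  [[0.02,-0.04,0.12],0],
  [[0.03,-0.08,0.12],0],
  [[0.04,-0.12,0.12],0],
  [[0.045,-0.165,0.12],0],
  [[0.05,-0.21,0.12],0],
  [[0.05,-0.255,0.12],0],
  [[0.05,-0.3,0.12],0],
  [[0.05,-0.345,0.12],0],
  [[0.05,-0.39,0.12],0],
  [[0.05,-0.435,0.12],0],
  [[0.05,-0.48,0.12],0],
  [[0.03,-0.525,0.12],0],
  [[0.0,-0.57,0.12],0],
  [[-0.03,-0.615,0.12],0],
  [[-0.06,-0.65,0.12],0],
  [[-0.06,-0.65,0.12],0],
  [[-0.06,-0.65,0.12],0],
])

```text
time: 61.1
position: [0.4387, -0.5793, 0.1553]
tool_rot: [-3.081, 0.14, -0.121]
ft_force: [0.7, 0.1, 0.2]
grip_width: 0.009
```

Run:
```python
from h import *
st(); snap("top","t15"); blobs("t15",.02,100)
p=np.load("pics/t15.npz")["p"]; q=snap("side","s15")["pixels"]
a=cv2.resize(p[150:370,110:540],(800,409),interpolation=cv2.INTER_CUBIC); b=cv2.resize(q[240:420,190:470],(296,190),interpolation=cv2.INTER_CUBIC)
c=cv2.resize(q[180:320,330:480],(200,187),interpolation=cv2.INTER_CUBIC)
o=np.zeros((600,800,3),np.uint8); o[:409]=a; o[410:600,:296]=b; o[410:597,300:500]=c; cv2.imwrite("pics/fin.png",o)
```

```text
t 61.1 pos [ 0.4387 -0.5793  0.1553] yaw -0.093 zax [ 0.081  0.051 -0.995] F [0.7 0.1 0.2] T [ 0.02 -0.03 -0.02] g 0.8 q [ 1.51  0.69 -0.92  1.3   0.44  1.37  0.55]
t15 [453 263  18  29 483] [ 0.5475 -0.3494  0.02  ]
t15 [418 265  17  29 472] [ 0.5415 -0.2669  0.02  ]
t15 [454 308  19  30 491] [ 0.4426 -0.3527  0.02  ]
t15 [417 310  17  30 486] [ 0.4365 -0.2648  0.02  ]
t15 [622 317  18  22 114] [ 0.4378 -0.7392  0.02  ]
t15 [597 323  17  33 184] [ 0.4105 -0.6798  0.02  ]
t15 [277 465  64  15 147] [ 0.1003 -0.0015  0.02  ]
```

View pics/fin.png

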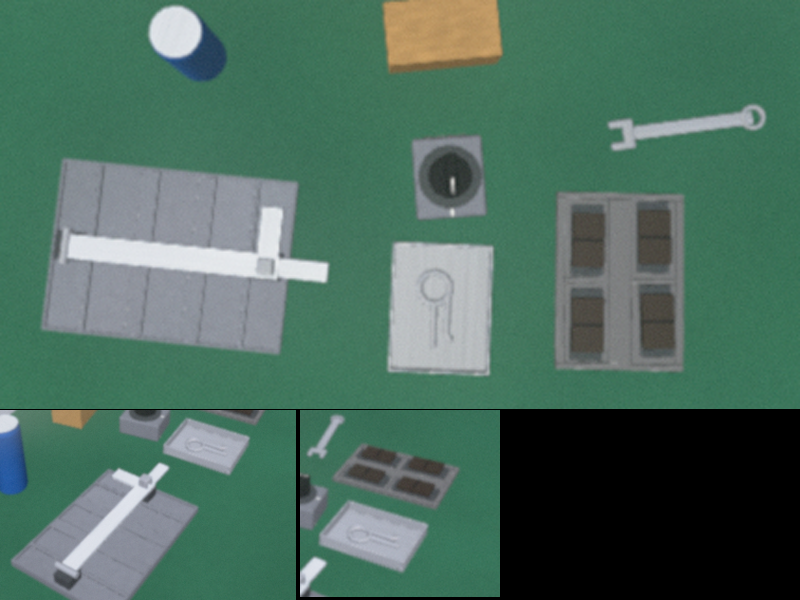

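The final view shows the knob at its tick, the clip in the dish, the bar down and four pads in the tray. The near-right pad sits slightly off its pocket centre, so I'll measure it more closely.

>>> carry_out([
  [[0.02,0.04,0.03],0],
  [[0.03,0.09,0.05],0],
  [[0.04,0.13,0.07],0],
  [[0.05,0.17,0.07],0],
  [[0.05,0.2,0.07],0],
  [[0.05,0.22,0.07],0],
  [[0.05,0.22,0.07],0],
  [[0.05,0.22,0.07],0],
])

```text
time: 62.0
position: [0.4919, -0.356, 0.2266]
tool_rot: [-3.083, 0.128, -0.122]
ft_force: [-0.2, -0.7, -0.4]
grip_width: 0.005
```

Run:
```python
from h import *
st(); snap("wrist","w16")
for fn,lim in(("w16",1500),("t15",300)):
    g=np.load(f"pics/{fn}.npz")["p"].astype(int); m=((g.max(2)<95)&(g[...,2]>g[...,0]+4)).astype(np.uint8)
    m=cv2.morphologyEx(m,cv2.MORPH_CLOSE,np.ones((5,5)))
    for c in cv2.findContours(m,0,1)[0]:
        if cv2.contourArea(c)>lim:
            W=np.array([w(fn,p[0],.020)[:2]*1000 for p in c],np.float32)
            r=cv2.minAreaRect(W); print(fn,np.round(r[0],1),np.round(r[1],1),round(r[2],1))
```

```text
t 62.0 pos [ 0.4919 -0.356   0.2266] yaw -0.085 zax [ 0.081  0.05  -0.995] F [-0.2 -0.7 -0.4] T [-0.16  0.   -0.01] g 0.4 q [ 1.49  0.38 -1.08  1.56  0.26  1.35  0.32]
w16 [ 444.5 -354.3] [66.6 39.3] 2.0
w16 [ 548.8 -350.8] [67. 39.] 0.1
w16 [ 438.8 -267.9] [37.8 66.6] 89.4
w16 [ 543.9 -268.5] [37.9 66.9] 89.0
t15 [ 436.6 -266. ] [66.7 39.3] -0.0
t15 [ 443.2 -353.2] [66.6 41.2] 3.4
t15 [ 541.6 -266.9] [65.4 37.3] 0.0
t15 [ 547.5 -349.4] [65.5 39.6] 0.0
```

>>> carry_out([
  [[-0.024,0.003,-0.04],0],
  [[-0.024,0.003,-0.08],0],
  [[-0.024,0.003,-0.12],0],
  [[-0.024,0.003,-0.16],0],
  [[-0.024,0.003,-0.19],0],
  [[-0.024,0.003,-0.199],0],
  [[-0.024,0.003,-0.199],0],
  [[-0.024,0.003,-0.199],0],
])

```text
time: 62.85
position: [0.4684, -0.3547, 0.0287]
tool_rot: [-3.082, 0.132, -0.125]
ft_force: [1.2, -0.1, -0.4]
grip_width: 0.006
```

>>> carry_out([
  [[0,0,-0.002],0],
  [[0,0,-0.004],0],
  [[0,0,-0.006],0],
  [[0,0,-0.008],0],
  [[0,0,-0.009],0],
  [[0,0,-0.009],0],
])

```text
time: 63.45
position: [0.4677, -0.3542, 0.0208]
tool_rot: [-3.083, 0.131, -0.121]
ft_force: [-6.0, 2.3, 17.6]
grip_width: 0.007
```

```bash
python3 -c "
from h import *
st()"
```

```text
t 63.45 pos [ 0.4677 -0.3542  0.0208] yaw -0.087 zax [ 0.08   0.05  -0.996] F [-6.   2.3 17.6] T [0.6  1.16 0.04] g 0.6 q [ 1.44  0.54 -0.96  1.82  0.42  0.98  0.24]
```

Contact at z = 0.0208 m, so the pad is flat. While pressing lightly I'll drag it a few mm toward its pocket centre, then lift away.

>>> carry_out([
  [[-0.002,0.001,0],0],
  [[-0.004,0.002,0],0],
  [[-0.006,0.003,0],0],
  [[-0.006,0.003,0],0],
  [[-0.006,0.003,0.02],0],
  [[-0.006,0.003,0.06],0],
  [[-0.006,0.003,0.1],0],
  [[-0.006,0.003,0.14],0],
  [[0.024,0,0.18],0],
  [[0.024,0,0.2],0],
  [[0.024,0,0.2],0],
  [[0.024,0,0.2],0],
])

```text
time: 64.65
position: [0.491, -0.3537, 0.2181]
tool_rot: [-3.082, 0.131, -0.121]
ft_force: [-1.0, -0.5, -0.3]
grip_width: 0.007
```

Run:
```python
from h import *
st(); snap("wrist","w17")
for fn,lim in(("w17",1500),):
    g=np.load(f"pics/{fn}.npz")["p"].astype(int); m=((g.max(2)<95)&(g[...,2]>g[...,0]+4)).astype(np.uint8)
    m=cv2.morphologyEx(m,cv2.MORPH_CLOSE,np.ones((5,5)))
    for c in cv2.findContours(m,0,1)[0]:
        if cv2.contourArea(c)>lim:
            W=np.array([w(fn,p[0],.020)[:2]*1000 for p in c],np.float32)
            r=cv2.minAreaRect(W); print(fn,np.round(r[0],1),np.round(r[1],1),round(r[2],1))
```

```text
t 64.65 pos [ 0.491  -0.3537  0.2181] yaw -0.087 zax [ 0.081  0.051 -0.995] F [-1.  -0.5 -0.3] T [-0.11  0.04  0.06] g 0.6 q [ 1.5   0.39 -1.08  1.58  0.27  1.33  0.31]
w17 [ 444.4 -353.9] [66.5 39.4] 1.7
w17 [ 548.6 -350.4] [66.9 39. ] 0.0
w17 [ 438.7 -267.4] [37.8 66.7] 89.1
w17 [ 543.5 -268. ] [38.  67.1] 88.9
```

>>> carry_out([
  [[0.04,0.002,-0.03],0],
  [[0.082,0.003,-0.06],0],
  [[0.082,0.003,-0.1],0],
  [[0.082,0.003,-0.14],0],
  [[0.082,0.003,-0.175],0],
  [[0.082,0.003,-0.188],0],
  [[0.082,0.003,-0.188],0],
  [[0.082,0.003,-0.192],0],
  [[0.082,0.003,-0.196],0],
  [[0.082,0.003,-0.2],0],
  [[0.082,0.003,-0.2],0],
])

```text
time: 65.8
position: [0.5745, -0.3515, 0.0211]
tool_rot: [-3.083, 0.132, -0.125]
ft_force: [-3.5, 0.1, 8.2]
grip_width: 0.002
```

```bash
python3 -c "
from h import *
st()"
```

```text
t 65.8 pos [ 0.5745 -0.3515  0.0211] yaw -0.088 zax [ 0.083  0.049 -0.995] F [-3.5  0.1  8.2] T [ 0.13  0.46 -0.01] g 0.1 q [ 1.22  0.69 -0.91  1.61  0.52  1.06  0.11]
```

>>> carry_out([
  [[0,0,0.03],0],
  [[0,0,0.07],0],
  [[0,0,0.11],0],
  [[0,0,0.15],0],
  [[-0.03,-0.04,0.15],0],
  [[-0.06,-0.08,0.15],0],
  [[-0.08,-0.12,0.15],0],
  [[-0.1,-0.16,0.15],0],
  [[-0.12,-0.2,0.15],0],
  [[-0.12,-0.2,0.15],0],
  [[-0.12,-0.2,0.15],0],
])

```text
time: 66.9
position: [0.4522, -0.5523, 0.1686]
tool_rot: [-3.081, 0.137, -0.123]
ft_force: [-0.6, 0.8, -0.4]
grip_width: 0.01
```

Run:
```python
from h import *
st(); snap("top","t18"); blobs("t18",.02,250)
a=np.load("pics/t15.npz")["p"].astype(int);b=np.load("pics/t18.npz")["p"].astype(int)
d=cv2.blur(np.abs(a-b).sum(2).astype(np.float32),(5,5)); d[:, 520:]=0
ys,xs=np.where(d>60); print(len(ys), (xs.min(),xs.max(),ys.min(),ys.max()) if len(ys) else None)
```

```text
t 66.9 pos [ 0.4522 -0.5523  0.1686] yaw -0.091 zax [ 0.082  0.051 -0.995] F [-0.6  0.8 -0.4] T [-0.   -0.   -0.05] g 0.8 q [ 1.5   0.65 -0.94  1.33  0.43  1.37  0.51]
t18 [453 263  18  29 467] [ 0.5475 -0.3494  0.02  ]
t18 [417 265  18  29 473] [ 0.5415 -0.2657  0.02  ]
t18 [455 308  17  30 489] [ 0.4426 -0.3527  0.02  ]
t18 [417 310  17  30 475] [ 0.4365 -0.2648  0.02  ]
0 None
```

Both probed pads are flat and nothing else has moved. Handing in.

```bash
python3 -c "
from bench import ticket
print(ticket.close_job())"
```

```text
the job is handed in; nothing more can be done
None
```

I did the whole job in the order asked and handed it in at about 67 s; no verdict was given.

**What I did**
- **Knob:** I turned it counter-clockwise to its stop. Torque rose to 0.6 N m there, and the mark faces the tick.
- **Clip and bar:** I pulled the clip out sideways and laid it in the dish, then swung the bar up.
- **Pads:** the rack held only four, and one is now in each tray pocket.
- **Bar down:** I swung it down again and pressed it onto its stop. Contact was at z = 38.4 mm against 38 mm nominal when shut.

**Last checks**
- The last top and side pictures show the bar down, the clip in the dish, the rack empty and four pads in the tray.
- The spray can, carton and spanner looked undisturbed. A final comparison of top-camera pictures, covering everything but the far right edge, showed no later movement.
- I touched two pads to test height, and both sat flat, with their tops at about 21 mm against 20 mm nominal.

**What did not go cleanly**
- **Off-centre pad:** the near-right pad sits about 5 mm off its pocket centre and turned about 2°. It is inside the pocket and flat; dragging it back barely moved it.
- **Joint limits:** on the way back to the bar the arm ran against the limits of joints 2 and 3. From then on the tool stayed tilted by about 5°. The readings showed the joints at the limits to two decimals, so I can't rule out a tiny overshoot.
- **Sideways force:** the grip slid a little along the bar on the way down. The wrist force reached about 22 N, well below the 120 N limit.

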